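Weigh a batch of digestion vessels on the spring scale

ROBOT

A 6-joint arm with a two-finger parallel gripper is mounted at the origin on the work surface. World frame = base frame: x ahead of the robot, y to its left, z up, the work surface at z = 0. Lengths are in m, angles in rad, forces in N, time in s.
With the tool pointing down it reaches from about 0.3 to 0.775 m from the base axis. Payload 14.6 kg.
Tool frame: the origin (TCP) lies midway between the tips of the shut fingers; the grasp point (between the pads) lies 19 mm behind it (grasp_offset is the distance from the TCP to the grasp point, in m); z points along the fingers, y is the line along which they close (so a half turn about z gives the same grasp; the last joint's range is limited). The gripper opens to 94 mm and grips with 3 to 60 N. Pads are 16 mm wide; open, the fingers measure 119 mm over their backs; the gripper's body (75 mm by 177 mm) begins 78 mm behind the grasp point.
Start: joints at [1.044, 0.3, 1.521, -0, 1.321, -0.067], TCP at [0.244, 0.493, 0.205] pointing down, gripper open.
Joint ranges: [-3.03, 3.03], [-0.79, 2.21], [0.23, 2.52], [-1.04, 4.18], [0, 3.07], [-2.55, 2.55]. Speed limits (rad/s): [2.22, 2.22, 2.57, 3.14, 3.14, 3.14].

INTERFACE

Orientations are given as [roll, pitch, yaw] about the fixed x, y, z axes, in that order (R = Rz(yaw) Ry(pitch) Rx(roll)).
In Python, from station import * gives the robot as it stands. The module is installed in compiled form; this text tells all that it offers.
- The arm moves only by the tool send_rows, never from a script. Its argument "rows" is a list of rows, each an object of numbers: "dx", "dy", "dz": the shift along the tool's x, y, z in mm; "roll": the turn about the tool's z in degrees; "jaw": the closure, from -1 (fully open) to 1 (shut). In form: [{"dx": .., "dy": .., "dz": .., "roll": .., "jaw": ..}, ...]. A call has 1 to 12 rows; each row shifts and turns the commanded pose from where the row before left it, along the tool's axes as they then stand; what a row does not reach is not made up. A row lasts 1/12 s, in which the tool goes at most 41.7 mm and 7.16 degrees, less where a joint would pass 70% of its speed; a pose out of reach is approached as far as the arm can. A call is refused whole if a number of a shift passes 41.7 or a number of a turn 7.16, either way. A call with a gripper value outside its range is refused whole. The fingers move at their own pace and stop on an object; "force" is the grip in N (left out, the last holds). Time passes only in rows, so rows that do not move let the fingers close. It gives the time, the measured TCP pose, the force, the opening and the grip force at its end, in the units of the state.
- get_obs(): the state, without advancing time (a new reading comes with each control period).
- camera(name): name is "side" or "top" or "wrist"; returns a dict with "frame" (480x640x3 uint8, red, green, blue), "z_map" (480x640 float32, m along the optical axis (not along the pixel's ray), 0 where there is no reading), "camera_matrix" (3x3 intrinsics, pixels), "D" ([k1, k2, p1, p2, k3] as OpenCV has them; the pictures are not rectified), "rvec" (rotation vector, rad) and "tvec" (3), from world to camera coordinates, as OpenCV has them. Camera axes: x right, y down, z forward; pixel columns grow to the right and rows downward; lengths in m; the calibration is good to about 2 mm. A picture is of the moment at which its call begins.
- hand_in(): hands the job in; it is judged then, once.
The state is a dict: "time_s": time; "qpos": joint angles; "joint_vel": joint speeds; "tau": joint torques, N m; "ee_pos": TCP position; "eef_rot": TCP orientation; "force": force on the tool from outside, world axes, zero at the start; "moment": the same for the moment, N m; "grip_width": finger opening in m; "grip_force": force on a finger pad.
Only numpy, scipy, OpenCV 4.12 (cv2) and the standard library are available. Lean on these libraries where they do the work, as an engineer would, in place of code of your own. Each camera call takes 0.05 s, during which the arm holds its last target. There are 200 camera calls.

TASK

Weigh the digestion vessels: swing the scale's yellow guard up and over until it stays open by itself, stand every white vessel with a green cap in its own pocket of the blue carrier, and hang the loaded carrier on the scale's hook, letting the load down slowly; let go and leave it for two seconds with the pointer at rest. Then lift the carrier off and stand it, still loaded, in the middle of the green mat, leaving the guard open and the beaker, the amber jar and the metal can undisturbed.

Things in the scene. Friction and masses are not known exactly. Their poses are not given: they have to be found in the camera images.
- carrier_grip (a point): Loose blue carrier with steel uprights and an orange grip block on top, 0.4 kg empty. The point is the centre of the orange block (28 along x, 30 along y, 40 high), 200 mm above the carrier's underside. z is up. The carrier is the same either way round.
- carrier_bar (a point): The carrier's round steel hanging bar, 10 diameter, along the carrier's y: the point is the middle of its axis, 45 mm straight below the grip point, 155 mm above the underside. It runs between uprights at y = +-55 mm. A neck (10 by 12) joins its middle to the grip block, whose underside is 25 mm above the bar's axis.
- carrier_tray (a point): Middle of the top of the carrier's tray floor, 4 mm above its underside. Tray 188 (x) by 170 (y). Four square pockets, 60 mm wide inside, walls 40 mm high above the floor, centred at x = +-60, y = +-51 mm from this point in the carrier's frame. Any vessel may go in any pocket.
- vessel0_mid (a point): White cylindrical vessel with a green cap, 48 diameter, 72 high, about 0.08 kg with a heavy base, loose, standing upright on the bench at the start. The point is its centre, 36 mm above its base; z is its axis. In a pocket its base stands 4 mm above the carrier's underside, so its centre is 160 mm below the carrier's grip point and its top 79 mm below the bar's axis. May be absent.
- vessel1_mid (a point): White cylindrical vessel with a green cap, 48 diameter, 72 high, about 0.08 kg with a heavy base, loose, standing upright on the bench at the start. The point is its centre, 36 mm above its base; z is its axis. In a pocket its base stands 4 mm above the carrier's underside, so its centre is 160 mm below the carrier's grip point and its top 79 mm below the bar's axis. May be absent.
- vessel2_mid (a point): White cylindrical vessel with a green cap, 48 diameter, 72 high, about 0.08 kg with a heavy base, loose, standing upright on the bench at the start. The point is its centre, 36 mm above its base; z is its axis. In a pocket its base stands 4 mm above the carrier's underside, so its centre is 160 mm below the carrier's grip point and its top 79 mm below the bar's axis. May be absent.
- vessel3_mid (a point): White cylindrical vessel with a green cap, 48 diameter, 72 high, about 0.08 kg with a heavy base, loose, standing upright on the bench at the start. The point is its centre, 36 mm above its base; z is its axis. In a pocket its base stands 4 mm above the carrier's underside, so its centre is 160 mm below the carrier's grip point and its top 79 mm below the bar's axis. May be absent.
- hook_seat (a point): Double hook of the white spring scale: two steel prongs 8 thick, 32 mm apart in y, with V-shaped seats open upwards. The point is where the axis of the hung bar lies, midway between the prongs, 220 mm above the bench unloaded; it moves with the hook. x points level to the column, y along the hung bar, z up. The prong tips are 26 mm to -x, tops 17 mm above this point, bends 17 mm below it.
- scale_column (a point): Middle of the top front edge of the scale's column, 112 mm to +x of the hook seat and 265 mm above the bench; same axes. The column is 60 wide in y and 50 deep; its foot begins 12 mm in front of it. A white card with marks reaches to y = +76 mm. Below the hook is only bare bench.
- hook (a joint): Downward travel of the sprung hook and its red pointer (m): about 0 empty, at most 0.05. Spring 250 N/m, lightly damped: the carrier with two to four vessels settles at 0.018 to 0.033, and hangs clear of the bench; let go suddenly, the load would drop faster than 0.2 m/s, which is too fast.
- guard_bar (a point): Black round handle bar of the scale's yellow guard, 12 diameter, 65 long, sticking out level to the scale's -y side, red ball of 17 on its end. The point is on the bar's axis near the middle of its length, 70 mm to the -y side of the scale's middle; y is along the bar. It swings on a 90 mm radius about guard_hinge. The guard is a plate 135 mm long from its hinge, 64 wide, 5 thick.
- guard_hinge (a point): Point on the guard's hinge axis (along y, level), 255 mm above the bench at the top front edge of the column, fixed to the scale, at the same distance to the side as guard_bar; its axes are those of the scale (x from hook to column, z up).
- guard (a joint): Guard angle (rad): 0 lies level towards -x above the hook and bars it; grows as the bar is lifted up and over towards the column; 1.57 is upright, the balance point; past it the guard falls back by its weight (0.12 kg) to its stop at 2.0 and stays there.
- mat_mid (a point): Green square mat fixed on the bench, 240 by 240, 3 thick. The point is the centre of its top.
- beaker: Bystander: clear beaker, 68 across, 85 high, loose; leave alone. Origin at the centre of its underside.
- reagent: Bystander: amber jar with a blue lid, 64 across, 130 high, loose; leave alone. Origin at the centre of its underside.
- can: Bystander: metal can with a paper label, 60 across, 90 high, loose; leave alone. Origin at the centre of its underside.
Things that resemble listed ones, but are neither listed nor needed, are in the scene too. Leave any brown look-alike of the part that bears vessel3_mid alone.

How it is judged:
On the way:
1. with the guard open by itself, the carrier with every vessel in a pocket hangs freely on the hook, let go, the pointer at rest (value of joint guard above 1.8 rad and contact force between the fingers and guard below 0.05 N and (x of vessel0_mid in the frame of carrier_grip between 0.04 and 0.08 m or x of vessel0_mid in the frame of carrier_grip between -0.08 and -0.04 m) and (y of vessel0_mid in the frame of carrier_grip between 0.035 and 0.067 m or y of vessel0_mid in the frame of carrier_grip between -0.067 and -0.035 m) and z of vessel0_mid in the frame of carrier_grip between -0.174 and -0.146 m and angle between the z axis of each of vessel0_mid, vessel1_mid, vessel2_mid, vessel3_mid and the z axis of carrier_grip, either way round below 0.25 rad and (x of vessel1_mid in the frame of carrier_grip between 0.04 and 0.08 m or x of vessel1_mid in the frame of carrier_grip between -0.08 and -0.04 m) and (y of vessel1_mid in the frame of carrier_grip between 0.035 and 0.067 m or y of vessel1_mid in the frame of carrier_grip between -0.067 and -0.035 m) and z of vessel1_mid in the frame of carrier_grip between -0.174 and -0.146 m and (x of vessel2_mid in the frame of carrier_grip between 0.04 and 0.08 m or x of vessel2_mid in the frame of carrier_grip between -0.08 and -0.04 m) and (y of vessel2_mid in the frame of carrier_grip between 0.035 and 0.067 m or y of vessel2_mid in the frame of carrier_grip between -0.067 and -0.035 m) and z of vessel2_mid in the frame of carrier_grip between -0.174 and -0.146 m and (x of vessel3_mid in the frame of carrier_grip between 0.04 and 0.08 m or x of vessel3_mid in the frame of carrier_grip between -0.08 and -0.04 m) and (y of vessel3_mid in the frame of carrier_grip between 0.035 and 0.067 m or y of vessel3_mid in the frame of carrier_grip between -0.067 and -0.035 m) and z of vessel3_mid in the frame of carrier_grip between -0.174 and -0.146 m and value of joint hook between 0.014 and 0.045 m and velocity of joint hook between -0.01 and 0.01 m/s and x of carrier_grip in the frame of hook_seat between -0.025 and 0.025 m and y of carrier_grip in the frame of hook_seat between -0.04 and 0.04 m and z of carrier_grip in the frame of hook_seat below 0.052 m and height (world z) of carrier_grip above 0.213 m and angle between carrier_grip's own z axis and vertical below 0.3 rad and contact force between each of the arm, the fingers and carrier below 0.05 N), for 1 s.
At the end, for the whole second after the job is handed in: Every vessel present stands in a pocket of the carrier; the carrier stands upright and at rest on the green mat, its middle within 40 mm of the mat's middle; the guard is open by itself (beyond 1.8 rad) and the hook is empty (within 6 mm of its top) ((x of vessel0_mid in the frame of carrier_grip between 0.04 and 0.08 m or x of vessel0_mid in the frame of carrier_grip between -0.08 and -0.04 m) and (y of vessel0_mid in the frame of carrier_grip between 0.035 and 0.067 m or y of vessel0_mid in the frame of carrier_grip between -0.067 and -0.035 m) and z of vessel0_mid in the frame of carrier_grip between -0.174 and -0.146 m and angle between the z axis of each of vessel0_mid, vessel1_mid, vessel2_mid, vessel3_mid and the z axis of carrier_grip, either way round below 0.25 rad and (x of vessel1_mid in the frame of carrier_grip between 0.04 and 0.08 m or x of vessel1_mid in the frame of carrier_grip between -0.08 and -0.04 m) and (y of vessel1_mid in the frame of carrier_grip between 0.035 and 0.067 m or y of vessel1_mid in the frame of carrier_grip between -0.067 and -0.035 m) and z of vessel1_mid in the frame of carrier_grip between -0.174 and -0.146 m and (x of vessel2_mid in the frame of carrier_grip between 0.04 and 0.08 m or x of vessel2_mid in the frame of carrier_grip between -0.08 and -0.04 m) and (y of vessel2_mid in the frame of carrier_grip between 0.035 and 0.067 m or y of vessel2_mid in the frame of carrier_grip between -0.067 and -0.035 m) and z of vessel2_mid in the frame of carrier_grip between -0.174 and -0.146 m and (x of vessel3_mid in the frame of carrier_grip between 0.04 and 0.08 m or x of vessel3_mid in the frame of carrier_grip between -0.08 and -0.04 m) and (y of vessel3_mid in the frame of carrier_grip between 0.035 and 0.067 m or y of vessel3_mid in the frame of carrier_grip between -0.067 and -0.035 m) and z of vessel3_mid in the frame of carrier_grip between -0.174 and -0.146 m and horizontal distance between carrier_grip and mat_mid below 0.04 m and height (world z) of carrier_grip below 0.211 m and angle between carrier_grip's own z axis and vertical below 0.05 rad and value of joint guard above 1.8 rad and value of joint hook below 0.006 m and linear speed of carrier below 0.02 m/s); the robot touches nothing.
It fails at once if the carrier sinks on the hook faster than 0.2 m/s (dropped, or let go before the spring bears it) (velocity of joint hook above 0.2 m/s and value of joint hook above 0.005 m and distance between carrier_bar and hook_seat below 0.03 m).
It fails at once if a bystander is shifted by more than 40 mm (distance of any of beaker, reagent, can from where it was at the start of the episode above 0.04 m).
Of vessel0, vessel1, vessel2, vessel3 only 2 to 4 are there at a start; the rules pass over those that are not, and their reading is None.
At some moment in a run one of vessel0, vessel1, vessel2, vessel3 may be knocked a few centimetres aside while the robot is not near it.
It also fails if it takes over 210 s, if anything falls off the work surface, if the arm or the gripper's body presses on something with over 40 N, if the wrist force passes 120 N, or if a joint passes its speed limit or range.

## Working session

There is one attempt and no reset: what is moved stays moved. The work goes in short steps, Python scripts to look and compute and a tool call to move; the robot and the scene stay as the last step left them, time stands still between calls to the robot, and variables do not carry over. Pictures are saved under pics/ and viewed, at most 14 in all, crops included, and the job is handed in when it is done.

Besides the shell and the picture viewer there is one more tool, called after "Request:" as name(argument=value, ...) on one line, values as JSON. send_rows: Moves the arm, as the interface text tells. Its arguments: {"type":"object","properties":{"rows":{"type":"array"},"force":{"type":"number"}},"required":["rows"]}

```bash
mkdir -p pics; cat > h.py <<'E'
from station import *
import numpy as np, cv2
def snap(n,f=None):
    c=camera(n)
    if f: cv2.imwrite('pics/'+f,c['frame'][:,:,::-1])
    return c
def pts(c):
    """world xyz per pixel from z_map"""
    K=c['camera_matrix'];D=np.array(c['D'],float)
    v,u=np.mgrid[0:480,0:640]
    n=cv2.undistortPoints(np.stack([u.ravel(),v.ravel()],1).astype(np.float64)[:,None],K,D)[:,0]
    z=c['z_map'].ravel()
    P=np.c_[n*z[:,None],z]
    R=cv2.Rodrigues(np.array(c['rvec'],float))[0];t=np.array(c['tvec'],float).ravel()
    W=((P-t)@R).reshape(480,640,3); W[c['z_map']==0]=np.nan
    return W
def st():
    o=get_obs();print(round(o['time_s'],2),np.round(o['ee_pos'],4),np.round(o['eef_rot'],3),np.round(o['force'],1),o['grip_width'],o['grip_force'],np.round(o['qpos'],2))
E
python3 - <<'E'
from h import *
st()
for n in('top','side'):
    c=snap(n,n+'0.png'); np.savez(n+'0.npz',**c)
    R=cv2.Rodrigues(np.array(c['rvec'],float))[0];print(n,-R.T@np.array(c['tvec']).ravel(),c['D'],c['camera_matrix'][0,0])
E
```

```text
0.0 [0.244  0.4926 0.2049] [-3.14  -0.     2.682] [ 0.1 -0.3 -0.5] 0.09358110020963106 0.0 [ 1.04  0.3   1.52  0.    1.32 -0.07]
top [ 0.36506318 -0.0016425   1.2179771 ] [-0.07954064  0.          0.          0.          0.        ] 516.8610063864687
side [ 0.47142881 -0.75263795  0.81270458] [-0.0833279  0.         0.         0.         0.       ] 443.063917275106
```

View pics/top0.png

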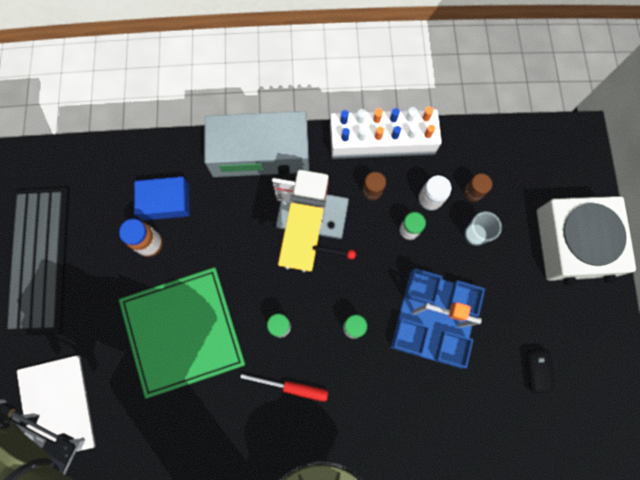

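View pics/side0.png

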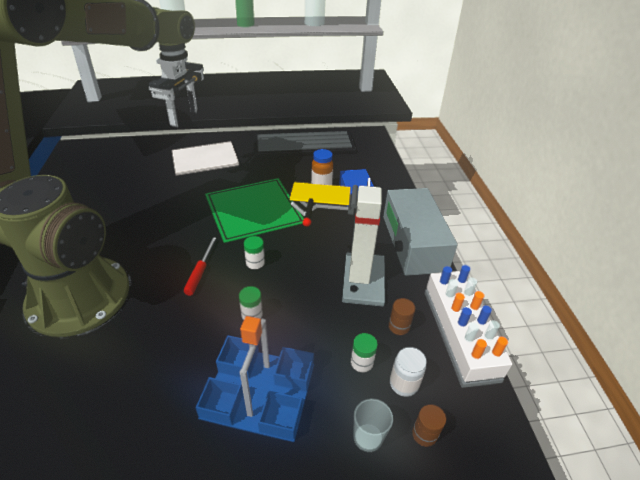

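Top view: green-capped vessels at (279,326), (355,327) and (413,226). The brown look-alikes are at (375,185) and (479,187), and the can at (435,192) is white without a green cap. The beaker is at (483,229), jar at (140,238), carrier at (440,318) with its orange block at (461,312), guard yellow at (302,237) with its red ball at (351,255), and mat at (182,332). The side view agrees and shows no fourth vessel.

```bash
cat >> h.py <<'E'
def mask(c,lo,hi,zr=None,W=None,xy=None):
    h=cv2.cvtColor(c['frame'],cv2.COLOR_RGB2HSV); m=cv2.inRange(h,np.array(lo),np.array(hi))>0
    if W is not None and zr: m&=(W[...,2]>zr[0])&(W[...,2]<zr[1])
    return m
def blobs(m,W,amin=25):
    n,l,s,ce=cv2.connectedComponentsWithStats(m.astype(np.uint8))
    for i in range(1,n):
        if s[i,4]>=amin:
            P=W[l==i]; P=P[~np.isnan(P[:,0])]
            if len(P): 
                r=cv2.minAreaRect((P[:,:2]*1000).astype(np.float32))
                print(' px',np.round(ce[i]),'n',s[i,4],'mean',np.round(P.mean(0),3),'zmax',round(np.percentile(P[:,2],95),3),'rect mm',np.round(r[0]),np.round(r[1]),round(r[2],1))
E
python3 - <<'E'
from h import *
for n in('top','side'):
    c=dict(np.load(n+'0.npz'));W=pts(c);print(n)
    for nm,lo,hi,zr in [('green caps',(45,90,40),(80,255,255),(.03,.12)),('mat',(45,90,40),(80,255,255),(-.02,.02)),('orange',(5,150,120),(17,255,255),(.1,.3)),('yellow',(20,120,90),(35,255,255),(.15,.5)),('red',(0,170,100),(4,255,255),(.15,.4)),('blue',(100,120,60),(125,255,255),(.02,.08)),('can/col white',(0,0,120),(180,60,255),(.05,.4)),('brown',(0,60,40),(15,200,140),(.04,.15))]:
        print(nm);blobs(mask(c,lo,hi,zr,W),W)
c=dict(np.load('top0.npz'))
cv2.imwrite('pics/crop1.png',cv2.resize(c['frame'][150:380,250:510,::-1],None,fx=3,fy=2.6,interpolation=cv2.INTER_CUBIC))
E
```

```text
top
green caps
 px [241. 167.] n 260 mean [0.808 0.149 0.064] zmax 0.08 rect mm [808. 149.] [97.  5.] 89.8
 px [414. 223.] n 341 mean [ 0.651 -0.246  0.071] zmax 0.075 rect mm [ 651. -246.] [47. 46.] 88.2
 px [278. 324.] n 379 mean [0.435 0.074 0.071] zmax 0.075 rect mm [435.  73.] [46. 46.] 87.9
 px [356. 325.] n 387 mean [ 0.424 -0.096  0.071] zmax 0.075 rect mm [424. -96.] [47. 46.] 86.4
mat
 px [419. 218.] n 68 mean [ 0.68  -0.274 -0.001] zmax 0.003 rect mm [ 677. -270.] [56. 37.] 46.1
 px [181. 332.] n 11014 mean [0.432 0.307 0.003] zmax 0.007 rect mm [434. 309.] [248. 248.] 16.0
 px [271. 325.] n 55 mean [ 0.439  0.097 -0.   ] zmax 0.004 rect mm [440.  92.] [32. 54.] 84.3
 px [364. 328.] n 37 mean [ 0.421 -0.121 -0.001] zmax 0.003 rect mm [ 423. -119.] [22. 53.] 78.5
orange
 px [378. 113.] n 46 mean [ 0.91  -0.178  0.108] zmax 0.113 rect mm [ 912. -179.] [14. 19.] 80.5
 px [428. 112.] n 48 mean [ 0.909 -0.298  0.108] zmax 0.114 rect mm [ 910. -298.] [14. 18.] 59.2
 px [430. 129.] n 37 mean [ 0.864 -0.297  0.108] zmax 0.113 rect mm [ 866. -298.] [13. 12.] 57.2
 px [379. 131.] n 
[... 6190 characters left out ...]
.] [4. 9.] 77.4
 px [246. 375.] n 308 mean [ 0.419 -0.335  0.132] zmax 0.163 rect mm [ 423. -322.] [56. 10.] 70.6
 px [409. 366.] n 972 mean [ 0.723 -0.316  0.083] zmax 0.093 rect mm [ 725. -309.] [57. 58.] 86.2
 px [362. 356.] n 32 mean [ 0.644 -0.265  0.053] zmax 0.055 rect mm [ 646. -264.] [14. 42.] 71.0
 px [374. 420.] n 660 mean [ 0.635 -0.41   0.073] zmax 0.087 rect mm [ 632. -410.] [66. 66.] 51.0
brown
 px [328. 168.] n 92 mean [0.66  0.359 0.096] zmax 0.113 rect mm [662. 362.] [46. 19.] 34.7
 px [403. 311.] n 484 mean [ 0.751 -0.171  0.067] zmax 0.076 rect mm [ 755. -164.] [50. 45.] 35.6
 px [430. 421.] n 755 mean [ 0.735 -0.421  0.068] zmax 0.075 rect mm [ 738. -416.] [47. 48.] 17.5
```

View pics/crop1.png

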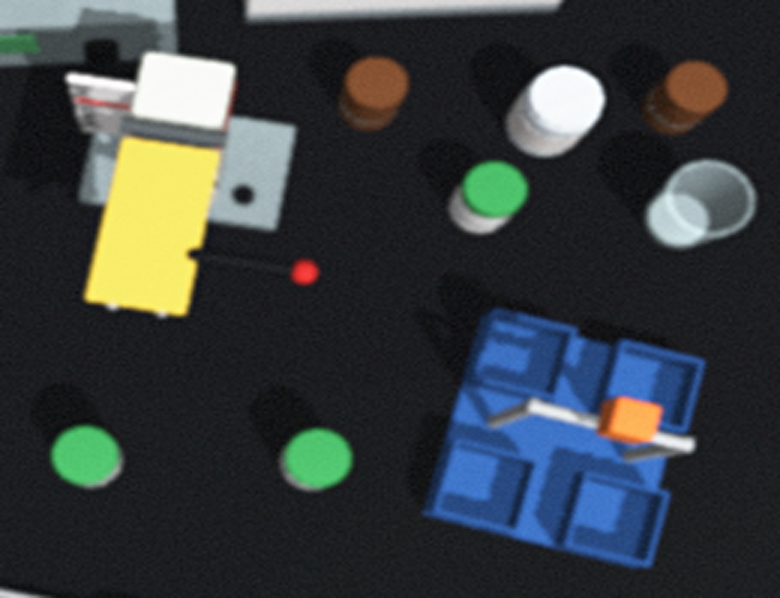

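The crop confirms three green-capped white vessels. It also shows the prong tips under the guard's far end, at top px (287,267) and (304,271).

Measurements:

| Thing | Position (m) | Check |
|---|---|---|
| Vessels | (.434,.072), (.423,-.097), (.651,-.248) | cap tops at 72 mm |
| Carrier | (.434,-.291), yaw -19° | block top at 220 mm |
| Scale | yaw -13°, hinge ≈ (.658,-.004) | |
| Guard bar | ≈ (.554,-.052,.255) | |
| Hook seat | ≈ (.548,.021) | |
| Mat | (.433,.308) | |

The guard comes first.

Request:
send_rows(rows=[{"dz": -33, "roll": 7, "jaw": -1}, {"dz": -33, "roll": 7, "jaw": -1}, {"dz": -33, "roll": 7, "jaw": -1}, {"dz": -33, "roll": 7, "jaw": -1}, {"roll": 7, "jaw": -1}, {"roll": 7, "jaw": -1}, {"roll": 7, "jaw": -1}, {"roll": 7, "jaw": -1}, {"roll": 7, "jaw": -1}, {"roll": 7, "jaw": -1}, {"roll": 7, "jaw": -1}, {"jaw": -1}])

```text
invalid input at $.rows[0]: expected keys dx, dy, dz, roll, jaw
```

```bash
cat >> h.py <<'E'
def to(x,y,z,yaw=None):
    """distance to go in tool axes (mm), roll in deg"""
    from scipy.spatial.transform import Rotation as Rn
    o=get_obs();R=Rn.from_euler('xyz',o['eef_rot']).as_matrix()
    d=(np.array([x,y,z])-o['ee_pos'])*1000;t=R.T@d
    cy=np.degrees(o['eef_rot'][2]); print('to go',np.round(t,1),'norm',round(np.linalg.norm(t)),'roll' ,None if yaw is None else round((cy-yaw+180)%360-180,1))
E
python3 -c "
from h import *
st();to(.554,-.052,.335,77)"
```

```text
0.1 [0.244  0.4927 0.205 ] [-3.141 -0.     2.682] [ 0.1  0.7 -0.2] 0.09415986882541155 0.0 [ 1.04  0.3   1.52 -0.    1.32 -0.07]
to go [-519.5 -350.7 -129.7] norm 640 roll 76.7
```

Request:
send_rows(rows=[{"dx": 0, "dy": 0, "dz": -33, "roll": 7, "jaw": -1}, {"dx": 0, "dy": 0, "dz": -33, "roll": 7, "jaw": -1}, {"dx": 0, "dy": 0, "dz": -33, "roll": 7, "jaw": -1}, {"dx": 0, "dy": 0, "dz": -33, "roll": 7, "jaw": -1}, {"dx": 0, "dy": 0, "dz": 0, "roll": 7, "jaw": -1}, {"dx": 0, "dy": 0, "dz": 0, "roll": 7, "jaw": -1}, {"dx": 0, "dy": 0, "dz": 0, "roll": 7, "jaw": -1}, {"dx": 0, "dy": 0, "dz": 0, "roll": 7, "jaw": -1}, {"dx": 0, "dy": 0, "dz": 0, "roll": 7, "jaw": -1}, {"dx": 0, "dy": 0, "dz": 0, "roll": 7, "jaw": -1}, {"dx": 0, "dy": 0, "dz": 0, "roll": 7, "jaw": -1}, {"dx": 0, "dy": 0, "dz": 0, "roll": 0, "jaw": -1}])

```text
time_s: 1.1
ee_pos: [0.2441, 0.4928, 0.3371]
eef_rot: [-3.141, 0.001, 1.332]
force: [0.9, -0.3, -0.6]
grip_width: 0.0936
grip_force: 0.0
```

```bash
python3 -c "
from h import *
st();to(.554,-.052,.335,77)"
```

```text
1.1 [0.2441 0.4928 0.3371] [-3.141e+00  1.000e-03  1.332e+00] [ 0.9 -0.3 -0.6] 0.09356566156218594 0.0 [1.04 0.24 1.3  0.   1.61 1.28]
to go [-456.   430.1    2.3] norm 627 roll -0.7
```

Request:
send_rows(rows=[{"dx": -25.3, "dy": 23.9, "dz": 0, "roll": 0, "jaw": -1}, {"dx": -25.3, "dy": 23.9, "dz": 0, "roll": 0, "jaw": -1}, {"dx": -25.3, "dy": 23.9, "dz": 0, "roll": 0, "jaw": -1}, {"dx": -25.3, "dy": 23.9, "dz": 0, "roll": 0, "jaw": -1}, {"dx": -25.3, "dy": 23.9, "dz": 0, "roll": 0, "jaw": -1}, {"dx": -25.3, "dy": 23.9, "dz": 0, "roll": 0, "jaw": -1}, {"dx": -25.3, "dy": 23.9, "dz": 0, "roll": 0, "jaw": -1}, {"dx": -25.3, "dy": 23.9, "dz": 0, "roll": 0, "jaw": -1}, {"dx": -25.3, "dy": 23.9, "dz": 0, "roll": 0, "jaw": -1}, {"dx": -25.3, "dy": 23.9, "dz": 0, "roll": 0, "jaw": -1}, {"dx": -25.3, "dy": 23.9, "dz": 0, "roll": 0, "jaw": -1}, {"dx": -25.3, "dy": 23.9, "dz": 0, "roll": 0, "jaw": -1}])

```text
time_s: 2.1
ee_pos: [0.4535, 0.1296, 0.3374]
eef_rot: [-3.142, -0.0, 1.343]
force: [-0.1, 0.9, -0.1]
grip_width: 0.0941
grip_force: 0.0
```

Request:
send_rows(rows=[{"dx": -25.3, "dy": 23.9, "dz": 0, "roll": 0, "jaw": -1}, {"dx": -25.3, "dy": 23.9, "dz": 0, "roll": 0, "jaw": -1}, {"dx": -25.3, "dy": 23.9, "dz": 0, "roll": 0, "jaw": -1}, {"dx": -25.3, "dy": 23.9, "dz": 0, "roll": 0, "jaw": -1}, {"dx": -25.3, "dy": 23.9, "dz": 0, "roll": 0, "jaw": -1}, {"dx": -25.3, "dy": 23.9, "dz": 0, "roll": 0, "jaw": -1}, {"dx": 0, "dy": 0, "dz": 0, "roll": 0, "jaw": -1}])

```text
time_s: 2.68
ee_pos: [0.559, -0.0539, 0.336]
eef_rot: [-3.14, 0.001, 1.339]
force: [-1.1, -0.1, -1.2]
grip_width: 0.0939
grip_force: 0.0
```

```bash
python3 -c "
from h import *
c=snap('wrist','w1.png');W=pts(c);st();to(.554,-.052,.236,77)
print('ball');blobs(mask(c,(0,170,60),(4,255,255),(.15,.4),W),W)
print('yellow');blobs(mask(c,(20,120,60),(35,255,255),(.15,.4),W),W)
h=cv2.cvtColor(c['frame'],cv2.COLOR_RGB2HSV);m=(h[...,2]<70)&(W[...,2]>.235)&(W[...,2]<.275)
print('dark');blobs(m,W)
"
```

```text
2.73 [ 0.5581 -0.0518  0.3362] [-3.14   0.     1.339] [ 0.5 -0.  -0.2] 0.09425163409996717 0.0 [-0.16  0.27  1.27 -0.    1.61  0.07]
to go [ -1.2  -3.8 100.2] norm 100 roll -0.3
ball
 px [466.  67.] n 188 mean [0.696 0.042 0.221] zmax 0.222 rect mm [696.  41.] [37.  3.] 76.7
 px [311. 284.] n 322 mean [ 0.55  -0.081  0.261] zmax 0.263 rect mm [549. -82.] [13. 16.] 76.9
yellow
 px [336. 142.] n 17661 mean [0.589 0.013 0.257] zmax 0.258 rect mm [591.  11.] [ 64. 129.] 76.6
dark
 px [488.  36.] n 49 mean [0.702 0.055 0.245] zmax 0.246 rect mm [702.  56.] [15.  2.] 76.5
 px [436. 116.] n 81 mean [0.658 0.014 0.255] zmax 0.257 rect mm [658.  14.] [33.  1.] 76.9
 px [310. 229.] n 1495 mean [ 0.559 -0.041  0.26 ] zmax 0.261 rect mm [559. -42.] [68. 12.] 76.1
```

View pics/w1.png

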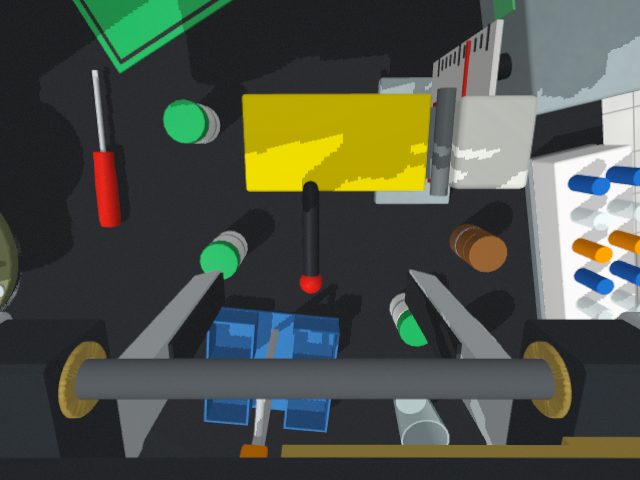

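The wrist view shows the black bar at (310,229) with the ball at (311,284), centred between the fingers. Bar axis z is .255. Next: lower and grip lightly.

Request:
send_rows(rows=[{"dx": 0, "dy": -0.5, "dz": 25, "roll": 0, "jaw": -1}, {"dx": 0, "dy": -0.5, "dz": 25, "roll": 0, "jaw": -1}, {"dx": 0, "dy": -0.5, "dz": 25, "roll": 0, "jaw": -1}, {"dx": 0, "dy": 0, "dz": 25, "roll": 0, "jaw": -1}, {"dx": 0, "dy": 0, "dz": 0, "roll": 0, "jaw": 1}, {"dx": 0, "dy": 0, "dz": 0, "roll": 0, "jaw": 1}, {"dx": 0, "dy": 0, "dz": 0, "roll": 0, "jaw": 1}, {"dx": 0, "dy": 0, "dz": 0, "roll": 0, "jaw": 1}, {"dx": 0, "dy": 0, "dz": 0, "roll": 0, "jaw": 1}, {"dx": 0, "dy": 0, "dz": 0, "roll": 0, "jaw": 1}, {"dx": 0, "dy": 0, "dz": 0, "roll": 0, "jaw": 1}, {"dx": 0, "dy": 0, "dz": 0, "roll": 0, "jaw": 1}], force=6)

```text
time_s: 3.73
ee_pos: [0.5561, -0.0492, 0.2378]
eef_rot: [3.141, -0.0, 1.338]
force: [1.1, 0.5, -0.2]
grip_width: 0.0439
grip_force: 0.0
```

```bash
python3 -c "
import numpy as np
a=np.radians(np.arange(0,109,9));x=-90*np.cos(a);z=90*np.sin(a)
print(np.round(np.c_[np.diff(x),-np.diff(z)],1).tolist())"
```

```text
[[1.1, -14.1], [3.3, -13.7], [5.4, -13.0], [7.4, -12.0], [9.2, -10.7], [10.7, -9.2], [12.0, -7.4], [13.0, -5.4], [13.7, -3.3], [14.1, -1.1], [14.1, 1.1], [13.7, 3.3]]
```

Fingers close slowly; give them time.

Request:
send_rows(rows=[{"dx": 0, "dy": 0, "dz": 0, "roll": 0, "jaw": 1}, {"dx": 0, "dy": 0, "dz": 0, "roll": 0, "jaw": 1}, {"dx": 0, "dy": 0, "dz": 0, "roll": 0, "jaw": 1}, {"dx": 0, "dy": 0, "dz": 0, "roll": 0, "jaw": 1}, {"dx": 0, "dy": 0, "dz": 0, "roll": 0, "jaw": 1}, {"dx": 0, "dy": 0, "dz": 0, "roll": 0, "jaw": 1}, {"dx": 0, "dy": 0, "dz": 0, "roll": 0, "jaw": 1}, {"dx": 0, "dy": 0, "dz": 0, "roll": 0, "jaw": 1}])

```text
time_s: 4.4
ee_pos: [0.5568, -0.0493, 0.2377]
eef_rot: [3.139, -0.0, 1.338]
force: [6.6, -1.1, -0.9]
grip_width: 0.0117
grip_force: 6.0
```

Request:
send_rows(rows=[{"dx": 0, "dy": 1.1, "dz": -14.1, "roll": 0, "jaw": 1}, {"dx": 0, "dy": 3.3, "dz": -13.7, "roll": 0, "jaw": 1}, {"dx": 0, "dy": 5.4, "dz": -13.0, "roll": 0, "jaw": 1}, {"dx": 0, "dy": 7.4, "dz": -12.0, "roll": 0, "jaw": 1}, {"dx": 0, "dy": 9.2, "dz": -10.7, "roll": 0, "jaw": 1}, {"dx": 0, "dy": 10.7, "dz": -9.2, "roll": 0, "jaw": 1}])

```text
time_s: 4.9
ee_pos: [0.592, -0.0577, 0.3113]
eef_rot: [-3.141, -0.0, 1.338]
force: [-5.3, 1.5, 4.3]
grip_width: 0.0121
grip_force: 6.0
```

Request:
send_rows(rows=[{"dx": 0, "dy": 12.0, "dz": -7.4, "roll": 0, "jaw": 1}, {"dx": 0, "dy": 13.0, "dz": -5.4, "roll": 0, "jaw": 1}, {"dx": 0, "dy": 13.7, "dz": -3.3, "roll": 0, "jaw": 1}, {"dx": 0, "dy": 14.1, "dz": -1.1, "roll": 0, "jaw": 1}, {"dx": 0, "dy": 14.1, "dz": 1.1, "roll": 0, "jaw": 1}, {"dx": 0, "dy": 13.7, "dz": 3.3, "roll": 0, "jaw": 1}])

```text
time_s: 5.4
ee_pos: [0.6713, -0.0765, 0.3234]
eef_rot: [3.141, -0.0, 1.338]
force: [-0.1, 0.5, -0.1]
grip_width: 0.0115
grip_force: 6.0
```

Request:
send_rows(rows=[{"dx": 0, "dy": 0, "dz": 0, "roll": 0, "jaw": -1}, {"dx": 0, "dy": 0, "dz": 0, "roll": 0, "jaw": -1}, {"dx": 0, "dy": 0, "dz": 0, "roll": 0, "jaw": -1}, {"dx": 0, "dy": 0, "dz": 0, "roll": 0, "jaw": -1}, {"dx": 0, "dy": 0, "dz": 0, "roll": 0, "jaw": -1}, {"dx": 0, "dy": 0, "dz": 0, "roll": 0, "jaw": -1}, {"dx": 0, "dy": 0, "dz": 0, "roll": 0, "jaw": -1}, {"dx": 0, "dy": 0, "dz": 0, "roll": 0, "jaw": -1}, {"dx": 0, "dy": 0, "dz": -25, "roll": 0, "jaw": -1}, {"dx": 0, "dy": 0, "dz": -25, "roll": 0, "jaw": -1}, {"dx": 0, "dy": -15, "dz": -15, "roll": 0, "jaw": -1}, {"dx": 0, "dy": -30, "dz": 0, "roll": 0, "jaw": -1}])

```text
time_s: 6.4
ee_pos: [0.6279, -0.0664, 0.3898]
eef_rot: [3.138, -0.0, 1.337]
force: [1.8, 0.1, -0.6]
grip_width: 0.0884
grip_force: 0.0
```

Request:
send_rows(rows=[{"dx": 0, "dy": -38, "dz": 0, "roll": -7, "jaw": -1}, {"dx": 0, "dy": -38, "dz": 0, "roll": -7, "jaw": -1}, {"dx": 0, "dy": -38, "dz": 0, "roll": -7, "jaw": -1}, {"dx": 0, "dy": -38, "dz": 0, "roll": -7, "jaw": -1}, {"dx": 0, "dy": 0, "dz": 0, "roll": -7, "jaw": -1}, {"dx": 0, "dy": 0, "dz": 0, "roll": -7, "jaw": -1}, {"dx": 0, "dy": 0, "dz": 0, "roll": -7, "jaw": -1}, {"dx": 0, "dy": 0, "dz": 0, "roll": -7, "jaw": -1}, {"dx": 0, "dy": 0, "dz": 0, "roll": -7, "jaw": -1}, {"dx": 0, "dy": 0, "dz": 0, "roll": -7, "jaw": -1}, {"dx": 0, "dy": 0, "dz": 0, "roll": -7, "jaw": -1}, {"dx": 0, "dy": 0, "dz": 0, "roll": -7, "jaw": -1}])

```text
time_s: 7.4
ee_pos: [0.4763, -0.0585, 0.3881]
eef_rot: [3.142, 0.0, 2.81]
force: [0.3, -0.5, -0.1]
grip_width: 0.0941
grip_force: 0.0
```

```bash
cat >> h.py <<'E'
def scene(f=None):
  for n in('top','side'):
    c=snap(n,f and n+f);W=pts(c);print(n)
    print(' caps');m=mask(c,(45,90,40),(80,255,255),(.03,.45),W);m[:,:]&=W[...,0]<.79;blobs(m,W)
    print(' orange');m=mask(c,(5,150,120),(17,255,255),(.15,.5),W);blobs(m,W)
    print(' yellow');blobs(mask(c,(20,120,60),(35,255,255),(.15,.5),W),W)
E
python3 -c "
from h import *
st();scene('2.png');st();to(.434,.073,.16,161)"
```

```text
7.4 [ 0.4763 -0.0585  0.3881] [3.142 0.    2.81 ] [ 0.3 -0.5 -0.1] 0.0941409180021262 0.0 [-0.2   0.07  1.38 -0.    1.69 -1.44]
top
 caps
 px [416. 220.] n 218 mean [ 0.656 -0.251  0.071] zmax 0.075 rect mm [ 656. -251.] [48. 33.] 45.8
 px [278. 324.] n 379 mean [0.435 0.074 0.071] zmax 0.075 rect mm [435.  74.] [46. 46.] 87.7
 px [357. 318.] n 71 mean [ 0.441 -0.1    0.071] zmax 0.074 rect mm [ 442. -100.] [38. 11.] 78.6
 orange
 px [460. 311.] n 233 mean [ 0.433 -0.288  0.216] zmax 0.222 rect mm [ 434. -290.] [29. 27.] 71.9
 yellow
 px [311. 173.] n 1698 mean [ 0.689 -0.011  0.326] zmax 0.376 rect mm [689. -11.] [64. 57.] 76.6
side
 caps
 px [253. 244.] n 279 mean [0.433 0.068 0.071] zmax 0.075 rect mm [433.  72.] [46. 48.] 25.9
 px [249. 296.] n 356 mean [ 0.422 -0.102  0.071] zmax 0.075 rect mm [423. -98.] [49. 46.] 87.0
 px [365. 345.] n 483 mean [ 0.65  -0.252  0.072] zmax 0.076 rect mm [ 651. -248.] [47. 49.] 7.1
 orange
 px [250. 330.] n 410 mean [ 0.432 -0.299  0.213] zmax 0.223 rect mm [ 433. -293.] [31. 27.] 69.9
 yellow
 px [373. 169.] n 615 mean [ 0.688 -0.017  0.33 ] zmax 0.379 rect mm [686. -23.] [88. 55.] 79.1
7.5 [ 0.4763 -0.0585  0.3881] [3.142 0.    2.806] [-0.5 -0.7 -0.8] 0.09392852922701053 0.0 [-0.2   0.07  1.38  0.    1.69 -1.43]
to go [ 83.3 110.2 228.1] norm 267 roll -0.2
```

View pics/side2.png

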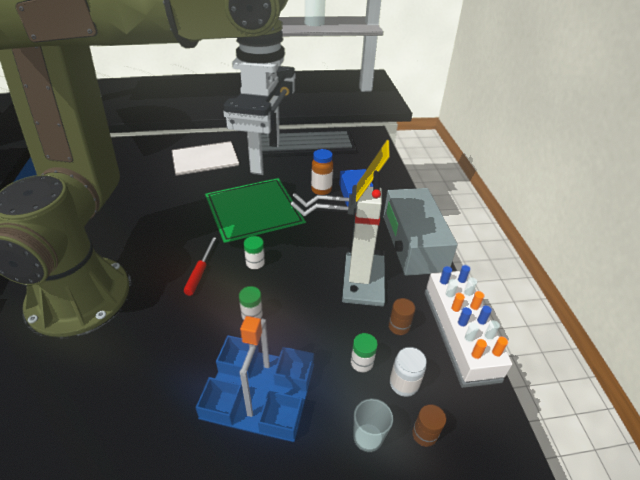

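Side view: the guard leans back open by itself at (373,169), the hook prongs are free at (300,204), and nothing else moved. Now vessel A.

Request:
send_rows(rows=[{"dx": 10.4, "dy": 13.8, "dz": 28.5, "roll": 0, "jaw": -1}, {"dx": 10.4, "dy": 13.8, "dz": 28.5, "roll": 0, "jaw": -1}, {"dx": 10.4, "dy": 13.8, "dz": 28.5, "roll": 0, "jaw": -1}, {"dx": 10.4, "dy": 13.8, "dz": 28.5, "roll": 0, "jaw": -1}, {"dx": 10.4, "dy": 13.8, "dz": 28.5, "roll": 0, "jaw": -1}, {"dx": 10.4, "dy": 13.8, "dz": 28.5, "roll": 0, "jaw": -1}, {"dx": 10.4, "dy": 13.8, "dz": 28.5, "roll": 0, "jaw": -1}, {"dx": 10.4, "dy": 13.8, "dz": 28.5, "roll": 0, "jaw": -1}, {"dx": 0, "dy": 0, "dz": 0, "roll": 0, "jaw": -1}, {"dx": 0, "dy": 0, "dz": 0, "roll": 0, "jaw": -1}])

```text
time_s: 8.33
ee_pos: [0.4341, 0.0735, 0.1598]
eef_rot: [-3.141, -0.001, 2.802]
force: [0.7, -0.1, 0.1]
grip_width: 0.0943
grip_force: 0.0
```

```bash
python3 -c "
from h import *
st();to(.434,.073,.044,161)
import numpy as np
a=np.radians(-19);X=np.array([np.cos(a),np.sin(a)]);Y=np.array([-X[1],X[0]])
for i,j in((1,1),(-1,1),(1,-1),(-1,-1)):print(i,j,np.round(np.array([.434,-.2905])+X*.061*i+Y*.051*j,4))"
```

```text
8.33 [0.4341 0.0735 0.1598] [-3.141e+00 -1.000e-03  2.802e+00] [ 0.7 -0.1  0.1] 0.09432205648306399 0.0 [ 0.08  0.1   1.87 -0.    1.17 -1.15]
to go [ -0.2  -0.4 115.8] norm 116 roll -0.4
1 1 [ 0.5083 -0.2621]
-1 1 [ 0.3929 -0.2224]
1 -1 [ 0.4751 -0.3586]
-1 -1 [ 0.3597 -0.3189]
```

Request:
send_rows(rows=[{"dx": 0, "dy": 0, "dz": 29, "roll": 0, "jaw": -1}, {"dx": 0, "dy": 0, "dz": 29, "roll": 0, "jaw": -1}, {"dx": 0, "dy": 0, "dz": 29, "roll": 0, "jaw": -1}, {"dx": 0, "dy": 0, "dz": 29, "roll": 0, "jaw": -1}, {"dx": 0, "dy": 0, "dz": 0, "roll": 0, "jaw": 1}, {"dx": 0, "dy": 0, "dz": 0, "roll": 0, "jaw": 1}, {"dx": 0, "dy": 0, "dz": 0, "roll": 0, "jaw": 1}, {"dx": 0, "dy": 0, "dz": 0, "roll": 0, "jaw": 1}, {"dx": 0, "dy": 0, "dz": 0, "roll": 0, "jaw": 1}, {"dx": 0, "dy": 0, "dz": 0, "roll": 0, "jaw": 1}, {"dx": 0, "dy": 0, "dz": 0, "roll": 0, "jaw": 1}, {"dx": 0, "dy": 0, "dz": 0, "roll": 0, "jaw": 1}], force=15)

```text
time_s: 9.33
ee_pos: [0.4348, 0.0733, 0.0444]
eef_rot: [3.141, 0.001, 2.804]
force: [0.4, -0.3, 4.8]
grip_width: 0.0479
grip_force: 15.0
```

Request:
send_rows(rows=[{"dx": 0, "dy": 0, "dz": 0, "roll": 0, "jaw": 1}, {"dx": 0, "dy": 0, "dz": 0, "roll": 0, "jaw": 1}, {"dx": 0, "dy": 0, "dz": -20, "roll": 0, "jaw": 1}, {"dx": 0, "dy": 0, "dz": -30, "roll": 0, "jaw": 1}, {"dx": 0, "dy": 0, "dz": -30, "roll": 0, "jaw": 1}, {"dx": 0, "dy": 0, "dz": -30, "roll": 0, "jaw": 1}, {"dx": 0, "dy": 0, "dz": -30, "roll": 0, "jaw": 1}, {"dx": 0, "dy": 0, "dz": 0, "roll": 0, "jaw": 1}])

```text
time_s: 10.0
ee_pos: [0.4363, 0.0734, 0.1891]
eef_rot: [3.139, 0.007, 2.804]
force: [1.1, -0.3, 0.0]
grip_width: 0.048
grip_force: 15.0
```

```bash
python3 -c "
from h import *
st();to(.393,-.222,.184,161);to(.508,-.262,.184,161)"
```

```text
10.0 [0.4363 0.0734 0.1891] [3.139 0.007 2.804] [ 1.1 -0.3  0. ] 0.04799614247748873 14.993096441030502 [ 0.08  0.07  1.83 -0.    1.23 -1.15]
to go [ -56.9 -293.1    4.6] norm 299 roll -0.3
to go [-178.7 -292.8    5.4] norm 343 roll -0.3
```

Request:
send_rows(rows=[{"dx": -5.7, "dy": -29.3, "dz": 0, "roll": 0, "jaw": 1}, {"dx": -5.7, "dy": -29.3, "dz": 0, "roll": 0, "jaw": 1}, {"dx": -5.7, "dy": -29.3, "dz": 0, "roll": 0, "jaw": 1}, {"dx": -5.7, "dy": -29.3, "dz": 0, "roll": 0, "jaw": 1}, {"dx": -5.7, "dy": -29.3, "dz": 0, "roll": 0, "jaw": 1}, {"dx": -5.7, "dy": -29.3, "dz": 0, "roll": 0, "jaw": 1}, {"dx": -5.7, "dy": -29.3, "dz": 0, "roll": 0, "jaw": 1}, {"dx": -5.7, "dy": -29.3, "dz": 0, "roll": 0, "jaw": 1}, {"dx": -5.7, "dy": -29.3, "dz": 0, "roll": 0, "jaw": 1}, {"dx": -5.7, "dy": -29.3, "dz": 0, "roll": 0, "jaw": 1}, {"dx": 0, "dy": 0, "dz": 0, "roll": 0, "jaw": 1}, {"dx": 0, "dy": 0, "dz": 0, "roll": 0, "jaw": 1}])

```text
time_s: 11.0
ee_pos: [0.3907, -0.2228, 0.1831]
eef_rot: [3.141, -0.001, 2.802]
force: [0.3, -0.1, -0.9]
grip_width: 0.0477
grip_force: 15.0
```

```bash
python3 -c "
from h import *
st();to(.393,-.222,.05,161)
c=snap('wrist');R=cv2.Rodrigues(np.array(c['rvec'],float))[0];print(-R.T@np.array(c['tvec']).ravel()-get_obs()['ee_pos'])
W=pts(c);m=mask(c,(100,120,40),(125,255,255),(.03,.055),W);blobs(m,W)"
```

```text
11.0 [ 0.3907 -0.2228  0.1831] [ 3.141e+00 -1.000e-03  2.802e+00] [ 0.3 -0.1 -0.9] 0.0476855970871388 14.992774575948715 [-0.6   0.1   1.82  0.    1.23 -1.83]
to go [ -2.1   1.5 133.1] norm 133 roll -0.5
[-0.06798962  0.02245483  0.17884805]
 px [314. 210.] n 825 mean [ 0.376 -0.219  0.042] zmax 0.045 rect mm [ 387. -222.] [66. 50.] 70.8
 px [198. 232.] n 2053 mean [ 0.361 -0.324  0.04 ] zmax 0.045 rect mm [ 361. -321.] [67. 67.] 70.7
 px [207. 320.] n 122 mean [ 0.443 -0.352  0.037] zmax 0.044 rect mm [ 442. -355.] [24.  4.] 69.3
 px [283. 351.] n 48 mean [ 0.497 -0.294  0.041] zmax 0.044 rect mm [ 497. -294.] [ 3. 19.] 70.5
 px [347. 351.] n 59 mean [ 0.517 -0.235  0.042] zmax 0.045 rect mm [ 518. -235.] [ 3. 19.] 69.9
```

Request:
send_rows(rows=[{"dx": -2, "dy": 1.2, "dz": 30, "roll": 0, "jaw": 1}, {"dx": 0, "dy": 0, "dz": 30, "roll": 0, "jaw": 1}, {"dx": 0, "dy": 0, "dz": 30, "roll": 0, "jaw": 1}, {"dx": 0, "dy": 0, "dz": 20, "roll": 0, "jaw": 1}, {"dx": 0, "dy": 0, "dz": 15, "roll": 0, "jaw": 1}, {"dx": 0, "dy": 0, "dz": 8, "roll": 0, "jaw": 1}, {"dx": 0, "dy": 0, "dz": 0, "roll": 0, "jaw": 1}, {"dx": 0, "dy": 0, "dz": 0, "roll": 0, "jaw": 1}])

```text
time_s: 11.72
ee_pos: [0.3938, -0.2212, 0.0513]
eef_rot: [3.142, 0.0, 2.805]
force: [0.2, -0.6, -0.7]
grip_width: 0.0474
grip_force: 15.0
```

Release, rise, and head for vessel B at (.423,-.097).

Request:
send_rows(rows=[{"dx": 0, "dy": 0, "dz": 2, "roll": 0, "jaw": 1}, {"dx": 0, "dy": 0, "dz": 0, "roll": 0, "jaw": -1}, {"dx": 0, "dy": 0, "dz": 0, "roll": 0, "jaw": -1}, {"dx": 0, "dy": 0, "dz": 0, "roll": 0, "jaw": -1}, {"dx": 0, "dy": 0, "dz": 0, "roll": 0, "jaw": -1}, {"dx": 0, "dy": 0, "dz": -10, "roll": 0, "jaw": -1}, {"dx": 0, "dy": 0, "dz": -25, "roll": 0, "jaw": -1}, {"dx": 0, "dy": 0, "dz": -25, "roll": 0, "jaw": -1}, {"dx": 0, "dy": 0, "dz": -25, "roll": 0, "jaw": -1}, {"dx": 0, "dy": 0, "dz": -25, "roll": 0, "jaw": -1}, {"dx": 0, "dy": 0, "dz": 0, "roll": 0, "jaw": -1}, {"dx": 0, "dy": 0, "dz": 0, "roll": 0, "jaw": -1}])

```text
time_s: 12.72
ee_pos: [0.3939, -0.2219, 0.1605]
eef_rot: [-3.141, 0.003, 2.804]
force: [-0.2, 0.5, 0.2]
grip_width: 0.0939
grip_force: 0.0
```

```bash
python3 -c "
from h import *
st();scene();to(.423,-.097,.15,161)"
```

```text
12.72 [ 0.3939 -0.2219  0.1605] [-3.141e+00  3.000e-03  2.804e+00] [-0.2  0.5  0.2] 0.09392640172909628 0.0 [-0.59  0.13  1.84 -0.    1.17 -1.83]
top
 caps
 px [414. 223.] n 342 mean [ 0.651 -0.246  0.071] zmax 0.075 rect mm [ 651. -246.] [47. 47.] 82.9
 px [356. 325.] n 388 mean [ 0.424 -0.096  0.071] zmax 0.075 rect mm [424. -96.] [46. 46.] 86.5
 px [410. 329.] n 45 mean [ 0.405 -0.19   0.211] zmax 0.424 rect mm [ 405. -187.] [11. 71.] 13.2
 orange
 yellow
 px [310. 173.] n 1709 mean [ 0.689 -0.011  0.326] zmax 0.376 rect mm [689.  -8.] [71. 56.] 76.2
side
 caps
 px [240.  13.] n 154 mean [0.41  1.122 0.342] zmax 0.386 rect mm [ 407. 1124.] [20. 44.] 52.7
 px [250. 297.] n 324 mean [ 0.424 -0.104  0.072] zmax 0.075 rect mm [ 413. -125.] [105.  42.] 66.4
 px [234. 344.] n 421 mean [ 0.391 -0.227  0.076] zmax 0.079 rect mm [ 390. -223.] [42. 51.] 26.2
 px [365. 345.] n 484 mean [ 0.65  -0.252  0.072] zmax 0.076 rect mm [ 651. -248.] [48. 48.] 4.6
 orange
 px [250. 330.] n 397 mean [ 0.432 -0.3    0.213] zmax 0.223 rect mm [ 433. -294.] [29. 27.] 68.6
 yellow
 px [373. 169.] n 620 mean [ 0.687 -0.017  0.33 ] zmax 0.379 rect mm [686. -22.] [88. 55.] 79.2
 px [246. 255.] n 26 mean [ 0.432 -0.185  0.275] zmax 0.279 rect mm [ 431. -185.] [ 3. 14.] 71.0
to go [ 13.1 127.3   8.6] norm 128 roll -0.3
```

Request:
send_rows(rows=[{"dx": 3.3, "dy": 31.8, "dz": 0, "roll": 0, "jaw": -1}, {"dx": 3.3, "dy": 31.8, "dz": 0, "roll": 0, "jaw": -1}, {"dx": 3.3, "dy": 31.8, "dz": 0, "roll": 0, "jaw": -1}, {"dx": 3.3, "dy": 31.8, "dz": 0, "roll": 0, "jaw": -1}, {"dx": 0, "dy": 0, "dz": 0, "roll": 0, "jaw": -1}, {"dx": 0, "dy": 0, "dz": 30, "roll": 0, "jaw": -1}, {"dx": 0, "dy": 0, "dz": 30, "roll": 0, "jaw": -1}, {"dx": 0, "dy": 0, "dz": 30, "roll": 0, "jaw": -1}, {"dx": 0, "dy": 0, "dz": 25, "roll": 0, "jaw": -1}, {"dx": 0, "dy": 0, "dz": 0, "roll": 0, "jaw": -1}])

```text
time_s: 13.65
ee_pos: [0.4202, -0.0966, 0.0395]
eef_rot: [-3.141, -0.008, 2.804]
force: [-0.3, 0.7, -1.3]
grip_width: 0.094
grip_force: 0.0
```

Request:
send_rows(rows=[{"dx": 0, "dy": 0, "dz": 0, "roll": 0, "jaw": 1}, {"dx": 0, "dy": 0, "dz": 0, "roll": 0, "jaw": 1}, {"dx": 0, "dy": 0, "dz": 0, "roll": 0, "jaw": 1}, {"dx": 0, "dy": 0, "dz": 0, "roll": 0, "jaw": 1}, {"dx": 0, "dy": 0, "dz": 0, "roll": 0, "jaw": 1}, {"dx": 0, "dy": 0, "dz": 0, "roll": 0, "jaw": 1}, {"dx": 0, "dy": 0, "dz": 0, "roll": 0, "jaw": 1}, {"dx": 0, "dy": 0, "dz": 0, "roll": 0, "jaw": 1}, {"dx": 0, "dy": 0, "dz": 0, "roll": 0, "jaw": 1}])

```text
time_s: 14.4
ee_pos: [0.4234, -0.0973, 0.0442]
eef_rot: [3.142, 0.0, 2.804]
force: [-0.6, 0.2, 3.8]
grip_width: 0.0479
grip_force: 15.0
```

Request:
send_rows(rows=[{"dx": 0, "dy": 0, "dz": -20, "roll": 0, "jaw": 1}, {"dx": 0, "dy": 0, "dz": -30, "roll": 0, "jaw": 1}, {"dx": 0, "dy": 0, "dz": -30, "roll": 0, "jaw": 1}, {"dx": 0, "dy": 0, "dz": -30, "roll": 0, "jaw": 1}, {"dx": 0, "dy": 0, "dz": -30, "roll": 0, "jaw": 1}, {"dx": 0, "dy": 0, "dz": 0, "roll": 0, "jaw": 1}])

```text
time_s: 14.9
ee_pos: [0.425, -0.0978, 0.189]
eef_rot: [3.141, 0.008, 2.804]
force: [-0.3, -0.8, -0.1]
grip_width: 0.0478
grip_force: 15.0
```

```bash
python3 -c "
from h import *
st();to(.360,-.3195,.184,161)"
```

```text
14.9 [ 0.425  -0.0978  0.189 ] [3.141 0.008 2.804] [-0.3 -0.8 -0.1] 0.047830590352696295 14.994043707847595 [-0.31  0.05  1.85 -0.    1.23 -1.54]
to go [ -12.1 -230.7    5.1] norm 231 roll -0.3
```

Request:
send_rows(rows=[{"dx": -1.6, "dy": -28.8, "dz": 0, "roll": 0, "jaw": 1}, {"dx": -1.6, "dy": -28.8, "dz": 0, "roll": 0, "jaw": 1}, {"dx": -1.6, "dy": -28.8, "dz": 0, "roll": 0, "jaw": 1}, {"dx": -1.6, "dy": -28.8, "dz": 0, "roll": 0, "jaw": 1}, {"dx": -1.6, "dy": -28.8, "dz": 0, "roll": 0, "jaw": 1}, {"dx": -1.6, "dy": -28.8, "dz": 0, "roll": 0, "jaw": 1}, {"dx": -1.6, "dy": -28.8, "dz": 0, "roll": 0, "jaw": 1}, {"dx": -1.6, "dy": -28.8, "dz": 0, "roll": 0, "jaw": 1}, {"dx": 0, "dy": 0, "dz": 0, "roll": 0, "jaw": 1}, {"dx": 0, "dy": 0, "dz": 0, "roll": 0, "jaw": 1}, {"dx": 0, "dy": 0, "dz": 0, "roll": 0, "jaw": 1}])

```text
time_s: 15.82
ee_pos: [0.3588, -0.3184, 0.1833]
eef_rot: [3.141, -0.001, 2.804]
force: [-0.2, 0.2, -1.1]
grip_width: 0.0478
grip_force: 15.0
```

```bash
python3 -c "
from h import *
st();to(.360,-.3195,.052,161)"
```

```text
15.82 [ 0.3588 -0.3184  0.1833] [ 3.141e+00 -1.000e-03  2.804e+00] [-0.2  0.2 -1.1] 0.0478322393285729 14.993962347507477 [-0.8   0.16  1.74  0.    1.24 -2.04]
to go [ -1.6  -0.8 131.3] norm 131 roll -0.4
```

Request:
send_rows(rows=[{"dx": -1.3, "dy": -0.8, "dz": 30, "roll": 0, "jaw": 1}, {"dx": 0, "dy": 0, "dz": 30, "roll": 0, "jaw": 1}, {"dx": 0, "dy": 0, "dz": 30, "roll": 0, "jaw": 1}, {"dx": 0, "dy": 0, "dz": 20, "roll": 0, "jaw": 1}, {"dx": 0, "dy": 0, "dz": 15, "roll": 0, "jaw": 1}, {"dx": 0, "dy": 0, "dz": 8, "roll": 0, "jaw": 1}, {"dx": 0, "dy": 0, "dz": 0, "roll": 0, "jaw": 1}, {"dx": 0, "dy": 0, "dz": 0, "roll": 0, "jaw": 1}])

```text
time_s: 16.48
ee_pos: [0.3603, -0.3197, 0.0514]
eef_rot: [-3.142, 0.0, 2.805]
force: [-0.2, -0.6, -0.8]
grip_width: 0.0479
grip_force: 15.0
```

Request:
send_rows(rows=[{"dx": 0, "dy": 0, "dz": 0, "roll": 0, "jaw": -1}, {"dx": 0, "dy": 0, "dz": 0, "roll": 0, "jaw": -1}, {"dx": 0, "dy": 0, "dz": 0, "roll": 0, "jaw": -1}, {"dx": 0, "dy": 0, "dz": 0, "roll": 0, "jaw": -1}, {"dx": 0, "dy": 0, "dz": -15, "roll": 0, "jaw": -1}, {"dx": 0, "dy": 0, "dz": -25, "roll": 0, "jaw": -1}, {"dx": 0, "dy": 0, "dz": -35, "roll": 0, "jaw": -1}, {"dx": 0, "dy": 0, "dz": -35, "roll": 0, "jaw": -1}, {"dx": 0, "dy": 0, "dz": -35, "roll": 0, "jaw": -1}, {"dx": 0, "dy": 0, "dz": -35, "roll": 0, "jaw": -1}, {"dx": 0, "dy": 0, "dz": -35, "roll": 0, "jaw": -1}, {"dx": 0, "dy": 0, "dz": 0, "roll": 0, "jaw": -1}])

```text
time_s: 17.48
ee_pos: [0.3611, -0.3213, 0.2728]
eef_rot: [-3.137, 0.009, 2.804]
force: [0.3, 0.3, 0.5]
grip_width: 0.094
grip_force: 0.0
```

```bash
python3 -c "
from h import *
st();scene();to(.651,-.248,.26,-19)"
```

```text
17.48 [ 0.3611 -0.3213  0.2728] [-3.137  0.009  2.804] [0.3 0.3 0.5] 0.09397630703557766 0.0 [-0.8   0.1   1.61  0.    1.43 -2.04]
top
 caps
 px [414. 223.] n 340 mean [ 0.651 -0.246  0.071] zmax 0.075 rect mm [ 651. -247.] [46. 47.] 0.0
 px [413. 337.] n 390 mean [ 0.393 -0.22   0.075] zmax 0.079 rect mm [ 392. -221.] [52. 48.] 38.5
 px [455. 349.] n 255 mean [ 0.36  -0.3    0.113] zmax 0.403 rect mm [ 358. -285.] [ 46. 117.] 4.9
 orange
 px [460. 311.] n 232 mean [ 0.432 -0.286  0.225] zmax 0.223 rect mm [ 422. -276.] [32. 71.] 40.4
 yellow
 px [310. 173.] n 1708 mean [ 0.689 -0.011  0.326] zmax 0.375 rect mm [689.  -8.] [70. 57.] 76.1
side
 caps
 px [240.  13.] n 163 mean [0.41  1.121 0.343] zmax 0.388 rect mm [ 408. 1124.] [21. 41.] 51.9
 px [234. 344.] n 426 mean [ 0.391 -0.227  0.075] zmax 0.08 rect mm [ 391. -224.] [42. 50.] 25.5
 px [365. 345.] n 483 mean [ 0.65  -0.252  0.072] zmax 0.076 rect mm [ 651. -248.] [47. 49.] 1.6
 px [217. 389.] n 569 mean [ 0.361 -0.324  0.075] zmax 0.079 rect mm [ 355. -317.] [48. 60.] 63.6
 orange
 px [250. 330.] n 428 mean [ 0.432 -0.299  0.213] zmax 0.223 rect mm [ 433. -293.] [30. 28.] 71.9
 yellow
 px [373. 169.] n 622 mean [ 0.687 -0.017  0.33 ] zmax 0.379 rect mm [686. -22.] [86. 55.] 78.8
 px [218. 249.] n 34 mean [ 0.399 -0.284  0.384] zmax 0.389 rect mm [ 398. -284.] [ 5. 16.] 70.6
to go [-250.5  164.6    7.4] norm 300 roll 179.7
```

Request:
send_rows(rows=[{"dx": -25.2, "dy": 16.4, "dz": 0, "roll": 0, "jaw": -1}, {"dx": -25.2, "dy": 16.4, "dz": 0, "roll": 0, "jaw": -1}, {"dx": -25.2, "dy": 16.4, "dz": 0, "roll": 0, "jaw": -1}, {"dx": -25.2, "dy": 16.4, "dz": 0, "roll": 0, "jaw": -1}, {"dx": -25.2, "dy": 16.4, "dz": 0, "roll": 0, "jaw": -1}, {"dx": -25.2, "dy": 16.4, "dz": 0, "roll": 0, "jaw": -1}, {"dx": -25.2, "dy": 16.4, "dz": 0, "roll": 0, "jaw": -1}, {"dx": -25.2, "dy": 16.4, "dz": 0, "roll": 0, "jaw": -1}, {"dx": -25.2, "dy": 16.4, "dz": 0, "roll": 0, "jaw": -1}, {"dx": -25.2, "dy": 16.4, "dz": 0, "roll": 0, "jaw": -1}, {"dx": 0, "dy": 0, "dz": 0, "roll": 7, "jaw": -1}, {"dx": 0, "dy": 0, "dz": 0, "roll": 7, "jaw": -1}])

```text
time_s: 18.58
ee_pos: [0.6528, -0.2478, 0.2623]
eef_rot: [-3.141, -0.004, 2.556]
force: [-0.2, -0.3, 0.5]
grip_width: 0.0939
grip_force: 0.0
```

Request:
send_rows(rows=[{"dx": 0, "dy": 0, "dz": 5, "roll": 7, "jaw": -1}, {"dx": 0, "dy": 0, "dz": 5, "roll": 7, "jaw": -1}, {"dx": 0, "dy": 0, "dz": 5, "roll": 7, "jaw": -1}, {"dx": 0, "dy": 0, "dz": 5, "roll": 7, "jaw": -1}, {"dx": 0, "dy": 0, "dz": 5, "roll": 7, "jaw": -1}, {"dx": 0, "dy": 0, "dz": 5, "roll": 7, "jaw": -1}, {"dx": 0, "dy": 0, "dz": 5, "roll": 7, "jaw": -1}, {"dx": 0, "dy": 0, "dz": 5, "roll": 7, "jaw": -1}, {"dx": 0, "dy": 0, "dz": 5, "roll": 7, "jaw": -1}, {"dx": 0, "dy": 0, "dz": 5, "roll": 7, "jaw": -1}, {"dx": 0, "dy": 0, "dz": 5, "roll": 7, "jaw": -1}, {"dx": 0, "dy": 0, "dz": 5, "roll": 7, "jaw": -1}])

```text
time_s: 19.58
ee_pos: [0.6515, -0.2486, 0.2037]
eef_rot: [-3.139, 0.0, 1.087]
force: [-1.1, 0.1, 0.3]
grip_width: 0.0939
grip_force: 0.0
```

Request:
send_rows(rows=[{"dx": 0, "dy": 0, "dz": 5, "roll": 7, "jaw": -1}, {"dx": 0, "dy": 0, "dz": 5, "roll": 7, "jaw": -1}, {"dx": 0, "dy": 0, "dz": 5, "roll": 7, "jaw": -1}, {"dx": 0, "dy": 0, "dz": 5, "roll": 7, "jaw": -1}, {"dx": 0, "dy": 0, "dz": 5, "roll": 7, "jaw": -1}, {"dx": 0, "dy": 0, "dz": 5, "roll": 7, "jaw": -1}, {"dx": 0, "dy": 0, "dz": 5, "roll": 7, "jaw": -1}, {"dx": 0, "dy": 0, "dz": 5, "roll": 7, "jaw": -1}, {"dx": 0, "dy": 0, "dz": 5, "roll": 7, "jaw": -1}, {"dx": 0, "dy": 0, "dz": 5, "roll": 7, "jaw": -1}, {"dx": 0, "dy": 0, "dz": 5, "roll": 7, "jaw": -1}, {"dx": 0, "dy": 0, "dz": 0, "roll": 4, "jaw": -1}])

```text
time_s: 20.58
ee_pos: [0.651, -0.2484, 0.1477]
eef_rot: [-3.141, 0.004, -0.327]
force: [0.3, 0.2, -0.7]
grip_width: 0.0941
grip_force: 0.0
```

```bash
python3 -c "
from h import *
st();to(.651,-.248,.044,-19)
c=snap('wrist');W=pts(c);m=mask(c,(45,90,40),(80,255,255),(.03,.12),W);blobs(m,W)"
```

```text
20.58 [ 0.651  -0.2484  0.1477] [-3.141  0.004 -0.327] [ 0.3  0.2 -0.7] 0.09411950458212133 0.0 [-0.42  0.68  1.1   0.    1.37  1.48]
to go [  0.3  -0.3 103.7] norm 104 roll 0.3
 px [314. 242.] n 3517 mean [ 0.654 -0.249  0.071] zmax 0.073 rect mm [ 653. -249.] [47. 47.] 72.6
```

Request:
send_rows(rows=[{"dx": 1, "dy": 0, "dz": 26, "roll": 0, "jaw": -1}, {"dx": 0, "dy": 0, "dz": 26, "roll": 0, "jaw": -1}, {"dx": 0, "dy": 0, "dz": 26, "roll": 0, "jaw": -1}, {"dx": 0, "dy": 0, "dz": 25, "roll": 0, "jaw": -1}, {"dx": 0, "dy": 0, "dz": 0, "roll": 0, "jaw": 1}, {"dx": 0, "dy": 0, "dz": 0, "roll": 0, "jaw": 1}, {"dx": 0, "dy": 0, "dz": 0, "roll": 0, "jaw": 1}, {"dx": 0, "dy": 0, "dz": 0, "roll": 0, "jaw": 1}, {"dx": 0, "dy": 0, "dz": 0, "roll": 0, "jaw": 1}, {"dx": 0, "dy": 0, "dz": 0, "roll": 0, "jaw": 1}, {"dx": 0, "dy": 0, "dz": 0, "roll": 0, "jaw": 1}, {"dx": 0, "dy": 0, "dz": 0, "roll": 0, "jaw": 1}])

```text
time_s: 21.63
ee_pos: [0.6531, -0.2492, 0.0485]
eef_rot: [3.142, -0.001, -0.32]
force: [-0.1, 0.1, 2.1]
grip_width: 0.0476
grip_force: 15.0
```

Request:
send_rows(rows=[{"dx": 0, "dy": 0, "dz": 0, "roll": 0, "jaw": 1}, {"dx": 0, "dy": 0, "dz": 0, "roll": 0, "jaw": 1}, {"dx": 0, "dy": 0, "dz": -20, "roll": 0, "jaw": 1}, {"dx": 0, "dy": 0, "dz": -30, "roll": 0, "jaw": 1}, {"dx": 0, "dy": 0, "dz": -30, "roll": 0, "jaw": 1}, {"dx": 0, "dy": 0, "dz": -30, "roll": 0, "jaw": 1}, {"dx": 0, "dy": 0, "dz": -30, "roll": 0, "jaw": 1}, {"dx": 0, "dy": 0, "dz": 0, "roll": 0, "jaw": 1}, {"dx": 0, "dy": 0, "dz": 0, "roll": 0, "jaw": 1}, {"dx": 0, "dy": 0, "dz": 0, "roll": 0, "jaw": 1}])

```text
time_s: 22.47
ee_pos: [0.6525, -0.2489, 0.1866]
eef_rot: [-3.141, 0.002, -0.32]
force: [-0.5, -0.5, -2.2]
grip_width: 0.0479
grip_force: 15.0
```

```bash
python3 -c "
from h import *
st();to(.508,-.262,.184,-19)"
```

```text
22.47 [ 0.6525 -0.2489  0.1866] [-3.141e+00  2.000e-03 -3.200e-01] [-0.5 -0.5 -2.2] 0.0479063946945863 14.97841626405716 [-0.42  0.66  1.04  0.    1.44  1.47]
to go [-133.1   57.9    2.8] norm 145 roll 0.7
```

Request:
send_rows(rows=[{"dx": -26.6, "dy": 11.6, "dz": 0, "roll": 0.5, "jaw": 1}, {"dx": -26.6, "dy": 11.6, "dz": 0, "roll": 0, "jaw": 1}, {"dx": -26.6, "dy": 11.6, "dz": 0, "roll": 0, "jaw": 1}, {"dx": -26.6, "dy": 11.6, "dz": 0, "roll": 0, "jaw": 1}, {"dx": -26.6, "dy": 11.6, "dz": 0, "roll": 0, "jaw": 1}, {"dx": 0, "dy": 0, "dz": 0, "roll": 0, "jaw": 1}, {"dx": 0, "dy": 0, "dz": 0, "roll": 0, "jaw": 1}, {"dx": 0, "dy": 0, "dz": 0, "roll": 0, "jaw": 1}])

```text
time_s: 23.13
ee_pos: [0.5085, -0.2612, 0.1871]
eef_rot: [-3.141, 0.001, -0.329]
force: [0.6, -0.3, -1.4]
grip_width: 0.0477
grip_force: 15.0
```

```bash
python3 -c "
from h import *
st();to(.508,-.262,.0555,-19)"
```

```text
23.13 [ 0.5085 -0.2612  0.1871] [-3.141e+00  1.000e-03 -3.290e-01] [ 0.6 -0.3 -1.4] 0.047741261186267286 14.993380755186081 [-0.54  0.36  1.48  0.    1.3   1.36]
to go [-1.000e-01  1.000e+00  1.316e+02] norm 132 roll 0.1
```

Request:
send_rows(rows=[{"dx": 0, "dy": 1, "dz": 30, "roll": 0, "jaw": 1}, {"dx": 0, "dy": 0, "dz": 30, "roll": 0, "jaw": 1}, {"dx": 0, "dy": 0, "dz": 30, "roll": 0, "jaw": 1}, {"dx": 0, "dy": 0, "dz": 20, "roll": 0, "jaw": 1}, {"dx": 0, "dy": 0, "dz": 14, "roll": 0, "jaw": 1}, {"dx": 0, "dy": 0, "dz": 8, "roll": 0, "jaw": 1}, {"dx": 0, "dy": 0, "dz": 0, "roll": 0, "jaw": 1}, {"dx": 0, "dy": 0, "dz": 0, "roll": 0, "jaw": 1}])

```text
time_s: 23.8
ee_pos: [0.5085, -0.2621, 0.056]
eef_rot: [-3.142, 0.0, -0.328]
force: [0.7, 0.4, 0.2]
grip_width: 0.0476
grip_force: 15.0
```

Request:
send_rows(rows=[{"dx": 0, "dy": 0, "dz": 0, "roll": 0, "jaw": -1}, {"dx": 0, "dy": 0, "dz": 0, "roll": 0, "jaw": -1}, {"dx": 0, "dy": 0, "dz": 0, "roll": 0, "jaw": -1}, {"dx": 0, "dy": 0, "dz": 0, "roll": 0, "jaw": -1}, {"dx": 0, "dy": 0, "dz": -15, "roll": 0, "jaw": -1}, {"dx": 0, "dy": 0, "dz": -25, "roll": 0, "jaw": -1}, {"dx": 0, "dy": 0, "dz": -35, "roll": 0, "jaw": -1}, {"dx": 0, "dy": 0, "dz": -35, "roll": 0, "jaw": -1}, {"dx": 0, "dy": 0, "dz": -35, "roll": 0, "jaw": -1}, {"dx": 0, "dy": 0, "dz": -35, "roll": 0, "jaw": -1}, {"dx": 0, "dy": 0, "dz": -30, "roll": 0, "jaw": -1}, {"dx": 0, "dy": 0, "dz": 0, "roll": 0, "jaw": -1}])

```text
time_s: 24.8
ee_pos: [0.5093, -0.263, 0.2729]
eef_rot: [3.14, -0.01, -0.329]
force: [0.3, 0.5, -0.1]
grip_width: 0.0941
grip_force: 0.0
```

```bash
python3 -c "
from h import *
st();scene('3.png')
c=dict(camera('top'));W=pts(c)
# hook prongs: pale points in front of column
P=W[(W[...,0]>.5)&(W[...,0]<.65)&(abs(W[...,1])<.08)&(W[...,2]>.19)&(W[...,2]<.26)]
print(len(P),cv2.minAreaRect((P[:,:2]*1000).astype(np.float32)),P.min(0),P.max(0))
to(.434,-.291,.26,-19)"
```

```text
24.8 [ 0.5093 -0.263   0.2729] [ 3.14  -0.01  -0.329] [ 0.3  0.5 -0.1] 0.09412349914205899 0.0 [-0.54  0.31  1.36  0.    1.47  1.36]
top
 caps
 px [423. 282.] n 216 mean [ 0.512 -0.253  0.075] zmax 0.078 rect mm [ 514. -253.] [28. 46.] 53.6
 orange
 yellow
 px [310. 173.] n 1707 mean [ 0.689 -0.011  0.326] zmax 0.375 rect mm [690.  -8.] [71. 56.] 77.2
side
 caps
 px [240.  13.] n 167 mean [0.41  1.12  0.343] zmax 0.388 rect mm [ 410. 1121.] [18. 50.] 52.0
 px [234. 344.] n 426 mean [ 0.391 -0.227  0.075] zmax 0.079 rect mm [ 390. -223.] [41. 51.] 27.6
 px [294. 356.] n 483 mean [ 0.507 -0.267  0.076] zmax 0.079 rect mm [ 507. -262.] [46. 47.] 2.1
 px [217. 389.] n 572 mean [ 0.361 -0.324  0.075] zmax 0.079 rect mm [ 356. -319.] [47. 58.] 65.5
 orange
 px [250. 330.] n 428 mean [ 0.432 -0.299  0.213] zmax 0.223 rect mm [ 433. -294.] [31. 27.] 71.4
 yellow
 px [373. 169.] n 618 mean [ 0.687 -0.017  0.33 ] zmax 0.379 rect mm [686. -22.] [87. 56.] 79.1
 px [316. 217.] n 27 mean [ 0.547 -0.225  0.385] zmax 0.39 rect mm [ 547. -225.] [ 3. 13.] 68.0
570 ((593.6263427734375, 10.420700073242188), (52.09450912475586, 137.24972534179688), 69.87145233154297) [ 0.52446515 -0.03673306  0.20782511] [0.64996332 0.04429402 0.25981975]
to go [-60.6  51.2   5.5] norm 79 roll 0.2
```

View pics/side3.png

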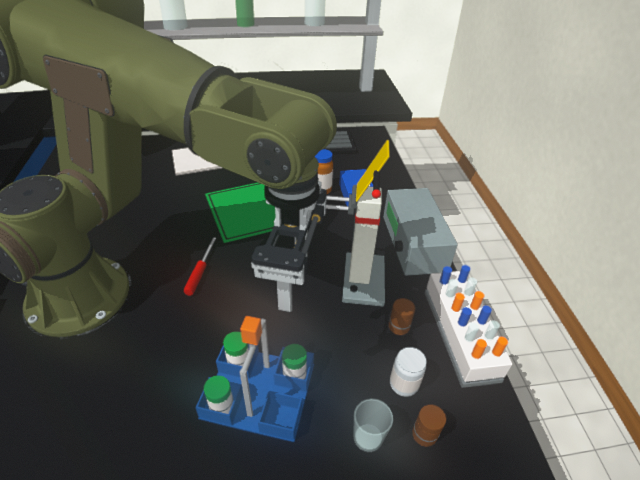

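Side view: green caps sit in three pockets at (235,345), (294,356) and (217,390). The orange block is at (250,330) and unmoved. Next, take the block and measure the hook.

Request:
send_rows(rows=[{"dx": -20, "dy": 17.1, "dz": 0, "roll": 0, "jaw": -1}, {"dx": -20, "dy": 17.1, "dz": 0, "roll": 0, "jaw": -1}, {"dx": -20, "dy": 17, "dz": 0, "roll": 0, "jaw": -1}, {"dx": 0, "dy": 0, "dz": 0, "roll": 0, "jaw": -1}, {"dx": 0, "dy": 0, "dz": 0, "roll": 0, "jaw": -1}])

```text
time_s: 25.37
ee_pos: [0.4339, -0.2915, 0.2649]
eef_rot: [-3.141, 0.002, -0.331]
force: [0.8, 0.4, 0.7]
grip_width: 0.0938
grip_force: 0.0
```

```bash
python3 -c "
from h import *
st();to(.434,-.291,.183,-19)
c=snap('wrist');W=pts(c);blobs(mask(c,(5,150,80),(17,255,255),(.17,.25),W),W)
a=np.radians(-13);X=np.array([np.cos(a),np.sin(a)]);Y=np.array([-X[1],X[0]])
for n in('top','side'):
  W=pts(camera(n)).reshape(-1,3);q=W[:,:2]-[.5485,.0215];p=np.c_[q@X,q@Y,W[:,2]]
  p=p[(p[:,0]>-45)&(p[:,0]>-.045)&(p[:,0]<.1)&(abs(p[:,1])<.045)&(p[:,2]>.19)&(p[:,2]<.262)]
  print(n,len(p))
  for lo in np.arange(-.045,.1,.01):
    s=p[(p[:,0]>lo)&(p[:,0]<lo+.01)]
    if len(s): L=s[s[:,1]>0];S=s[s[:,1]<0];print(round(lo,3),len(L),np.round(np.median(L[:,1:],0),3) if len(L) else '',len(S),np.round(np.median(S[:,1:],0),3) if len(S) else '')
"
```

```text
25.37 [ 0.4339 -0.2915  0.2649] [-3.141e+00  2.000e-03 -3.310e-01] [0.8 0.4 0.7] 0.09382201437617864 0.0 [-0.66  0.2   1.51  0.    1.44  1.24]
to go [ 0.1 -0.5 81.9] norm 82 roll 0.1
top 493
-0.025 11 [0.017 0.236] 14 [-0.015  0.236]
-0.015 18 [0.016 0.231] 18 [-0.016  0.228]
-0.005 17 [0.016 0.22 ] 15 [-0.016  0.219]
0.005 22 [0.016 0.214] 21 [-0.016  0.214]
0.015 24 [0.016 0.223] 24 [-0.016  0.222]
0.025 22 [0.016 0.232] 25 [-0.016  0.233]
0.035 22 [0.016 0.236] 20 [-0.016  0.236]
0.045 20 [0.016 0.236] 20 [-0.016  0.235]
0.055 20 [0.016 0.236] 22 [-0.016  0.236]
0.065 20 [0.016 0.236] 19 [-0.016  0.236]
0.075 21 [0.016 0.236] 22 [-0.016  0.236]
0.085 20 [0.016 0.236] 17 [-0.016  0.236]
0.095 8 [0.016 0.235] 11 [-0.017  0.234]
side 449
-0.025 11 [0.013 0.238] 12 [-0.017  0.236]
-0.015 24 [0.014 0.229] 24 [-0.018  0.228]
-0.005 20 [0.013 0.219] 19 [-0.019  0.218]
0.005 20 [0.013 0.214] 23 [-0.019  0.215]
0.015 19 [0.014 0.223] 19 [-0.018  0.223]
0.025 21 [0.013 0.234] 21 [-0.018  0.233]
0.035 12 [0.013 0.237] 18 [-0.018  0.237]
0.045 20 [0.013 0.237] 16 [-0.018  0.237]
0.055 15 [0.015 0.237] 18 [-0.018  0.237]
0.065 17 [0.014 0.237] 17 [-0.019  0.237]
0.075 18 [0.014 0.237] 18 [-0.018  0.237]
0.085 15 [0.012 0.237] 17 [-0.018  0.236]
0.095 7 [0.014 0.237] 8 [-0.018  0.237]
```

Hook measured in two views: V bottom at about 7 mm along +x from my estimate, prongs at ±16 mm and tops at .237. Seat ≈ (.555,.019), which fits the given sizes. Now grip the block.

Request:
send_rows(rows=[{"dx": 0, "dy": 0, "dz": 27, "roll": 0, "jaw": -1}, {"dx": 0, "dy": 0, "dz": 27, "roll": 0, "jaw": -1}, {"dx": 0, "dy": 0, "dz": 27, "roll": 0, "jaw": -1}, {"dx": 0, "dy": 0, "dz": 0, "roll": 0, "jaw": 1}, {"dx": 0, "dy": 0, "dz": 0, "roll": 0, "jaw": 1}, {"dx": 0, "dy": 0, "dz": 0, "roll": 0, "jaw": 1}, {"dx": 0, "dy": 0, "dz": 0, "roll": 0, "jaw": 1}, {"dx": 0, "dy": 0, "dz": 0, "roll": 0, "jaw": 1}, {"dx": 0, "dy": 0, "dz": 0, "roll": 0, "jaw": 1}, {"dx": 0, "dy": 0, "dz": 0, "roll": 0, "jaw": 1}, {"dx": 0, "dy": 0, "dz": 0, "roll": 0, "jaw": 1}, {"dx": 0, "dy": 0, "dz": 0, "roll": 0, "jaw": 1}], force=45)

```text
time_s: 26.52
ee_pos: [0.4347, -0.2914, 0.1851]
eef_rot: [3.141, -0.0, -0.329]
force: [-0.6, 0.7, -0.8]
grip_width: 0.0376
grip_force: 0.0
```

Request:
send_rows(rows=[{"dx": 0, "dy": 0, "dz": 0, "roll": 0, "jaw": 1}, {"dx": 0, "dy": 0, "dz": 0, "roll": 0, "jaw": 1}, {"dx": 0, "dy": 0, "dz": 0, "roll": 0, "jaw": 1}, {"dx": 0, "dy": 0, "dz": 0, "roll": 0, "jaw": 1}, {"dx": 0, "dy": 0, "dz": 0, "roll": 0, "jaw": 1}, {"dx": 0, "dy": 0, "dz": 0, "roll": 0, "jaw": 1}])

```text
time_s: 27.02
ee_pos: [0.4347, -0.2914, 0.185]
eef_rot: [3.141, -0.0, -0.329]
force: [-0.8, -2.8, 0.3]
grip_width: 0.0298
grip_force: 45.0
```

Request:
send_rows(rows=[{"dx": 0, "dy": 0, "dz": -3, "roll": 0, "jaw": 1}, {"dx": 0, "dy": 0, "dz": -7, "roll": 0, "jaw": 1}, {"dx": 0, "dy": 0, "dz": -12, "roll": 0, "jaw": 1}, {"dx": 0, "dy": 0, "dz": -15, "roll": 0, "jaw": 1}, {"dx": 0, "dy": 0, "dz": -15, "roll": -1, "jaw": 1}, {"dx": 0, "dy": 0, "dz": -15, "roll": -1, "jaw": 1}, {"dx": 0, "dy": 0, "dz": -15, "roll": -1, "jaw": 1}, {"dx": 0, "dy": 0, "dz": -15, "roll": -1, "jaw": 1}, {"dx": 0, "dy": 0, "dz": -12, "roll": -1, "jaw": 1}, {"dx": 0, "dy": 0, "dz": -6, "roll": -0.8, "jaw": 1}, {"dx": 0, "dy": 0, "dz": 0, "roll": 0, "jaw": 1}, {"dx": 0, "dy": 0, "dz": 0, "roll": 0, "jaw": 1}])

```text
time_s: 28.02
ee_pos: [0.4346, -0.2911, 0.2994]
eef_rot: [-3.141, 0.001, -0.228]
force: [-0.7, -0.5, -6.4]
grip_width: 0.0295
grip_force: 45.0
```

```bash
python3 -c "
from h import *
st();to(.428,.048,.300,-13);scene()"
```

```text
28.02 [ 0.4346 -0.2911  0.2994] [-3.141e+00  1.000e-03 -2.280e-01] [-0.7 -0.5 -6.4] 0.02946236060850058 44.97272729873657 [-0.66  0.18  1.45  0.    1.51  1.14]
to go [ -83.1 -328.9   -0.4] norm 339 roll -0.1
top
 caps
 px [434. 278.] n 431 mean [ 0.503 -0.249  0.199] zmax 0.194 rect mm [ 496. -234.] [47. 87.] 24.6
 px [426. 338.] n 490 mean [ 0.386 -0.224  0.189] zmax 0.193 rect mm [ 385. -229.] [58. 48.] 77.2
 orange
 yellow
 px [310. 173.] n 1703 mean [ 0.689 -0.011  0.326] zmax 0.376 rect mm [689.  -8.] [70. 56.] 75.7
side
 caps
 px [240.  13.] n 159 mean [0.41  1.121 0.341] zmax 0.387 rect mm [ 409. 1123.] [19. 43.] 42.7
 px [225. 309.] n 546 mean [ 0.386 -0.231  0.189] zmax 0.194 rect mm [ 385. -226.] [46. 47.] 16.1
 px [291. 316.] n 576 mean [ 0.503 -0.259  0.189] zmax 0.193 rect mm [ 503. -255.] [48. 47.] 59.6
 px [210. 357.] n 708 mean [ 0.364 -0.331  0.189] zmax 0.193 rect mm [ 362. -327.] [48. 48.] 14.3
 orange
 px [255. 277.] n 33 mean [ 0.447 -0.287  0.325] zmax 0.335 rect mm [ 447. -287.] [12.  3.] 89.3
 px [252. 292.] n 26 mean [ 0.442 -0.306  0.313] zmax 0.319 rect mm [ 444. -304.] [11.  3.] 56.4
 yellow
 px [373. 170.] n 616 mean [ 0.687 -0.017  0.33 ] zmax 0.379 rect mm [686. -21.] [86. 55.] 78.7
 px [261. 229.] n 40 mean [ 0.462 -0.281  0.415] zmax 0.419 rect mm [ 461. -281.] [ 4. 14.] 85.3
 px [223. 242.] n 56 mean [ 0.412 -0.318  0.427] zmax 0.431 rect mm [ 412. -317.] [28.  4.] 74.2
 px [255. 257.] n 30 mean [ 0.452 -0.335  0.414] zmax 0.419 rect mm [ 451. -335.] [3. 9.] 78.8
```

Request:
send_rows(rows=[{"dx": -1.4, "dy": -5.5, "dz": 0, "roll": 0, "jaw": 1}, {"dx": -2.8, "dy": -11, "dz": 0, "roll": 0, "jaw": 1}, {"dx": -4.2, "dy": -16.5, "dz": 0, "roll": 0, "jaw": 1}, {"dx": -5.5, "dy": -22, "dz": 0, "roll": 0, "jaw": 1}, {"dx": -5.5, "dy": -22, "dz": 0, "roll": 0, "jaw": 1}, {"dx": -5.5, "dy": -22, "dz": 0, "roll": 0, "jaw": 1}, {"dx": -5.5, "dy": -22, "dz": 0, "roll": 0, "jaw": 1}, {"dx": -5.5, "dy": -22, "dz": 0, "roll": 0, "jaw": 1}, {"dx": -5.5, "dy": -22, "dz": 0, "roll": 0, "jaw": 1}])

```text
time_s: 28.87
ee_pos: [0.4311, -0.1193, 0.2998]
eef_rot: [-3.141, 0.0, -0.228]
force: [0.3, -0.1, -5.5]
grip_width: 0.0299
grip_force: 45.0
```

Request:
send_rows(rows=[{"dx": -5.5, "dy": -22, "dz": 0, "roll": 0, "jaw": 1}, {"dx": -5.5, "dy": -22, "dz": 0, "roll": 0, "jaw": 1}, {"dx": -5.5, "dy": -22, "dz": 0, "roll": 0, "jaw": 1}, {"dx": -5.5, "dy": -22, "dz": 0, "roll": 0, "jaw": 1}, {"dx": -5.5, "dy": -22, "dz": 0, "roll": 0, "jaw": 1}, {"dx": -5.5, "dy": -22, "dz": 0, "roll": 0, "jaw": 1}, {"dx": -4.2, "dy": -16.5, "dz": 0, "roll": 0, "jaw": 1}, {"dx": -2.8, "dy": -11, "dz": 0, "roll": 0, "jaw": 1}, {"dx": -1.4, "dy": -5.5, "dz": 0, "roll": 0, "jaw": 1}, {"dx": 0, "dy": 0, "dz": 0, "roll": 0, "jaw": 1}, {"dx": 0, "dy": 0, "dz": 0, "roll": 0, "jaw": 1}])

```text
time_s: 29.78
ee_pos: [0.4283, 0.0489, 0.2999]
eef_rot: [3.141, 0.0, -0.227]
force: [0.8, 0.8, -5.8]
grip_width: 0.0295
grip_force: 45.0
```

```bash
python3 -c "
from h import *
st();to(.555,.019,.300,-13)"
```

```text
29.78 [0.4283 0.0489 0.2999] [ 3.141  0.    -0.227] [ 0.8  0.8 -5.8] 0.02948591826025216 44.9729061126709 [ 0.03 -0.03  1.68 -0.    1.5   1.83]
to go [ 1.302e+02  6.000e-01 -1.000e-01] norm 130 roll -0.0
```

Request:
send_rows(rows=[{"dx": 5, "dy": 0.6, "dz": 0, "roll": 0, "jaw": 1}, {"dx": 10, "dy": 0, "dz": 0, "roll": 0, "jaw": 1}, {"dx": 16, "dy": 0, "dz": 0, "roll": 0, "jaw": 1}, {"dx": 16, "dy": 0, "dz": 0, "roll": 0, "jaw": 1}, {"dx": 16, "dy": 0, "dz": 0, "roll": 0, "jaw": 1}, {"dx": 16, "dy": 0, "dz": 0, "roll": 0, "jaw": 1}, {"dx": 16, "dy": 0, "dz": 0, "roll": 0, "jaw": 1}, {"dx": 15, "dy": 0, "dz": 0, "roll": 0, "jaw": 1}, {"dx": 12, "dy": 0, "dz": 0, "roll": 0, "jaw": 1}, {"dx": 8, "dy": 0, "dz": 0, "roll": 0, "jaw": 1}, {"dx": 0, "dy": 0, "dz": 0, "roll": 0, "jaw": 1}, {"dx": 0, "dy": 0, "dz": 0, "roll": 0, "jaw": 1}])

```text
time_s: 30.78
ee_pos: [0.5551, 0.0185, 0.2994]
eef_rot: [3.141, 0.001, -0.228]
force: [-1.6, -0.9, -6.7]
grip_width: 0.0299
grip_force: 45.0
```

```bash
python3 -c "
from h import *
st();to(.555,.019,.250,-13)
c=snap('side','s4.png');cv2.imwrite('pics/s4c.png',cv2.resize(c['frame'][120:330,220:460,::-1],None,fx=3,fy=2.8,interpolation=cv2.INTER_CUBIC))
W=pts(c)
a=np.radians(-13);X=np.array([np.cos(a),np.sin(a)])
# steel upright/bar on near (-y) side
q=W-[.555,.019,0];sx=q[...,0]*X[0]+q[...,1]*X[1];sy=-q[...,0]*X[1]+q[...,1]*X[0]
m=(abs(sy+.055)<.012)&(W[...,2]>.17)&(W[...,2]<.25)&(abs(sx)<.05)
print('upright scale-x',np.median(sx[m]),sx[m].min(),sx[m].max(),m.sum())
m=(abs(sy)<.03)&(W[...,2]>.2)&(W[...,2]<.24)&(abs(sx)<.05)
print('prong low z x', [(round(l,3),round(float(np.median(W[...,2][m&(abs(sx-l)<.003)])),4)) for l in np.arange(-.024,.03,.006) if (m&(abs(sx-l)<.003)).any()])"
```

```text
30.78 [0.5551 0.0185 0.2994] [ 3.141e+00  1.000e-03 -2.280e-01] [-1.6 -0.9 -6.7] 0.02989400916827273 44.97425079345703 [-0.03  0.26  1.36 -0.    1.53  1.77]
to go [-0.2 -0.5 49.4] norm 49 roll -0.1
upright scale-x -0.004513160907085831 -0.04961641385480762 0.002461950383484575 214
prong low z x [(np.float64(-0.024), 0.2355), (np.float64(-0.018), 0.2299), (np.float64(-0.012), 0.2235), (np.float64(-0.006), 0.2159), (np.float64(-0.0), 0.2138), (np.float64(0.006), 0.2154), (np.float64(0.012), 0.2221), (np.float64(0.018), 0.229), (np.float64(0.024), 0.2341)]
```

View pics/s4c.png

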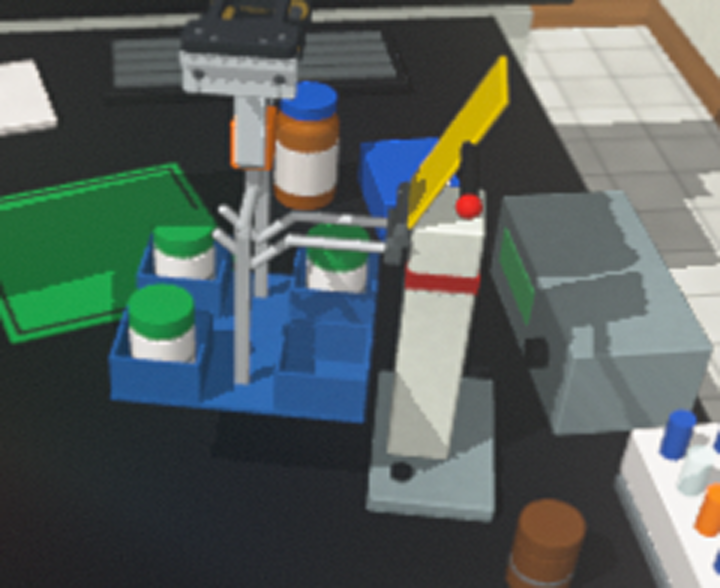

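The crop shows the carrier over the hook, with uprights at (243,290) just below the V of the prongs at (262,245), and clear of column and foot. Lower slowly until the spring bears it.

Request:
send_rows(rows=[{"dx": 0, "dy": 0, "dz": 6, "roll": 0, "jaw": 1}, {"dx": 0, "dy": 0, "dz": 6, "roll": 0, "jaw": 1}, {"dx": 0, "dy": 0, "dz": 6, "roll": 0, "jaw": 1}, {"dx": 0, "dy": 0, "dz": 6, "roll": 0, "jaw": 1}, {"dx": 0, "dy": 0, "dz": 6, "roll": 0, "jaw": 1}, {"dx": 0, "dy": 0, "dz": 5, "roll": 0, "jaw": 1}, {"dx": 0, "dy": 0, "dz": 4, "roll": 0, "jaw": 1}, {"dx": 0, "dy": 0, "dz": 3, "roll": 0, "jaw": 1}, {"dx": 0, "dy": 0, "dz": 2, "roll": 0, "jaw": 1}, {"dx": 0, "dy": 0, "dz": 2, "roll": 0, "jaw": 1}, {"dx": 0, "dy": 0, "dz": 2, "roll": 0, "jaw": 1}, {"dx": 0, "dy": 0, "dz": 2, "roll": 0, "jaw": 1}])

```text
time_s: 31.83
ee_pos: [0.5551, 0.0189, 0.25]
eef_rot: [-3.142, -0.0, -0.228]
force: [-0.1, 0.4, -5.3]
grip_width: 0.0293
grip_force: 45.0
```

Request:
send_rows(rows=[{"dx": 0, "dy": 0, "dz": 2, "roll": 0, "jaw": 1}, {"dx": 0, "dy": 0, "dz": 2, "roll": 0, "jaw": 1}, {"dx": 0, "dy": 0, "dz": 2, "roll": 0, "jaw": 1}, {"dx": 0, "dy": 0, "dz": 2, "roll": 0, "jaw": 1}, {"dx": 0, "dy": 0, "dz": 2, "roll": 0, "jaw": 1}, {"dx": 0, "dy": 0, "dz": 2, "roll": 0, "jaw": 1}, {"dx": 0, "dy": 0, "dz": 2, "roll": 0, "jaw": 1}, {"dx": 0, "dy": 0, "dz": 2, "roll": 0, "jaw": 1}, {"dx": 0, "dy": 0, "dz": 0, "roll": 0, "jaw": 1}, {"dx": 0, "dy": 0, "dz": 0, "roll": 0, "jaw": 1}])

```text
time_s: 32.67
ee_pos: [0.5552, 0.0189, 0.234]
eef_rot: [-3.142, -0.0, -0.228]
force: [0.9, -0.6, -2.8]
grip_width: 0.0293
grip_force: 45.0
```

```bash
cat > f.py <<'E'
from h import *
st();print(np.round(get_obs()['moment'],2))
c=snap('side');W=pts(c);q=W-[.555,.019,0];a=np.radians(-13);X=np.array([np.cos(a),np.sin(a)])
sx=q[...,0]*X[0]+q[...,1]*X[1];sy=-q[...,0]*X[1]+q[...,1]*X[0]
m=(abs(sy)<.03)&(sx>.05)&(sx<.095)&(W[...,2]>.17)&(W[...,2]<.25);print('prong arm z',np.median(W[...,2][m]),m.sum())
E
python3 f.py
```

```text
32.67 [0.5552 0.0189 0.234 ] [-3.142 -0.    -0.228] [ 0.9 -0.6 -2.8] 0.029334681815899887 44.976933002471924 [-0.03  0.29  1.46  0.    1.38  1.77]
[-0.08 -0.14  0.04]
prong arm z 0.21925879501047504 157
```

Request:
send_rows(rows=[{"dx": 0, "dy": 0, "dz": 1.5, "roll": 0, "jaw": 1}, {"dx": 0, "dy": 0, "dz": 1.5, "roll": 0, "jaw": 1}, {"dx": 0, "dy": 0, "dz": 1.5, "roll": 0, "jaw": 1}, {"dx": 0, "dy": 0, "dz": 1.5, "roll": 0, "jaw": 1}, {"dx": 0, "dy": 0, "dz": 1.5, "roll": 0, "jaw": 1}, {"dx": 0, "dy": 0, "dz": 1, "roll": 0, "jaw": 1}, {"dx": 0, "dy": 0, "dz": 0, "roll": 0, "jaw": 1}, {"dx": 0, "dy": 0, "dz": 0, "roll": 0, "jaw": 1}, {"dx": 0, "dy": 0, "dz": 0, "roll": 0, "jaw": 1}, {"dx": 0, "dy": 0, "dz": 0, "roll": 0, "jaw": 1}])

```text
time_s: 33.55
ee_pos: [0.5551, 0.0189, 0.2256]
eef_rot: [-3.142, -0.0, -0.228]
force: [2.7, -0.9, 0.4]
grip_width: 0.0292
grip_force: 45.0
```

```bash
python3 f.py; python3 f.py
```

```text
33.55 [0.5551 0.0189 0.2256] [-3.142 -0.    -0.228] [ 2.7 -0.9  0.4] 0.029222602574648628 44.97856378555298 [-0.03  0.3   1.48  0.    1.37  1.77]
[-0.06 -0.57 -0.  ]
prong arm z 0.21108594448587667 151
33.6 [0.5551 0.0189 0.2256] [-3.142 -0.    -0.228] [ 3.  -0.6 -1. ] 0.02971791689760901 44.97856378555298 [-0.03  0.3   1.48  0.    1.37  1.77]
[-0.14 -0.53 -0.01]
prong arm z 0.21096107277070636 152
```

Request:
send_rows(rows=[{"dx": 0.7, "dy": 0, "dz": 0, "roll": 0, "jaw": 1}, {"dx": 0.7, "dy": 0, "dz": 0, "roll": 0, "jaw": 1}, {"dx": 0, "dy": 0, "dz": 0, "roll": 0, "jaw": 1}, {"dx": 0, "dy": 0, "dz": 0, "roll": 0, "jaw": 1}])

```text
time_s: 33.98
ee_pos: [0.5565, 0.0186, 0.2254]
eef_rot: [3.142, -0.0, -0.228]
force: [2.3, -0.1, -0.9]
grip_width: 0.0297
grip_force: 45.0
```

```bash
python3 f.py; python3 f.py
```

```text
33.98 [0.5565 0.0186 0.2254] [ 3.142 -0.    -0.228] [ 2.3 -0.1 -0.9] 0.029725036888986926 44.97826337814331 [-0.03  0.3   1.47 -0.    1.37  1.77]
[-0.15 -0.4   0.03]
prong arm z 0.21216232266892845 148
34.03 [0.5565 0.0186 0.2254] [ 3.142 -0.    -0.228] [ 3.4  0.2 -0.6] 0.029883776650031356 44.978123903274536 [-0.03  0.3   1.47 -0.    1.37  1.77]
[-0.17 -0.39  0.02]
prong arm z 0.2120811377236251 147
```

Request:
send_rows(rows=[{"dx": 0.7, "dy": 0, "dz": 0.3, "roll": 0, "jaw": 1}, {"dx": 0.7, "dy": 0, "dz": 0.3, "roll": 0, "jaw": 1}, {"dx": 0.7, "dy": 0, "dz": 0.3, "roll": 0, "jaw": 1}, {"dx": 0, "dy": 0, "dz": 0, "roll": 0, "jaw": 1}, {"dx": 0, "dy": 0, "dz": 0, "roll": 0, "jaw": 1}, {"dx": 0, "dy": 0, "dz": 0, "roll": 0, "jaw": 1}])

```text
time_s: 34.58
ee_pos: [0.5578, 0.0183, 0.2242]
eef_rot: [3.141, 0.002, -0.227]
force: [-5.5, 1.4, -1.2]
grip_width: 0.0294
grip_force: 45.0
```

```bash
python3 f.py; python3 f.py
```

```text
34.58 [0.5578 0.0183 0.2242] [ 3.141e+00  2.000e-03 -2.270e-01] [-5.5  1.4 -1.2] 0.029386766087789118 44.97800052165985 [-0.03  0.31  1.47  0.    1.37  1.77]
[ 0.22  1.43 -0.01]
prong arm z 0.21199232738372253 149
34.63 [0.5578 0.0183 0.2242] [ 3.141e+00  2.000e-03 -2.280e-01] [-4.6  1.   0.1] 0.029565882599592756 44.97790575027466 [-0.03  0.31  1.47  0.    1.37  1.77]
[0.23 1.4  0.03]
prong arm z 0.21178691571129277 149
```

Request:
send_rows(rows=[{"dx": -1, "dy": 0, "dz": 0, "roll": 0, "jaw": 1}, {"dx": 0, "dy": 0, "dz": 0, "roll": 0, "jaw": 1}, {"dx": 0, "dy": 0, "dz": 0, "roll": 0, "jaw": 1}, {"dx": 0, "dy": 0, "dz": 0, "roll": 0, "jaw": 1}])

```text
time_s: 35.02
ee_pos: [0.5575, 0.0184, 0.2246]
eef_rot: [-3.142, -0.0, -0.228]
force: [-1.1, 0.2, -0.2]
grip_width: 0.0298
grip_force: 45.0
```

```bash
python3 f.py; python3 f.py
```

```text
35.02 [0.5575 0.0184 0.2246] [-3.142 -0.    -0.228] [-1.1  0.2 -0.2] 0.029831057073951273 44.97800946235657 [-0.03  0.3   1.47  0.    1.37  1.77]
[0.02 0.44 0.03]
prong arm z 0.21238281412626375 148
35.07 [0.5576 0.0184 0.2246] [-3.142 -0.    -0.228] [-0.6  0.1 -0.2] 0.029710526704426997 44.97805416584015 [-0.03  0.3   1.47 -0.    1.37  1.77]
[ 0.01  0.42 -0.03]
prong arm z 0.21229255288604992 149
```

Spring bears the load: travel ~24.5 mm, tool force ~0. Let go.

Request:
send_rows(rows=[{"dx": 0, "dy": 0, "dz": 0, "roll": 0, "jaw": 1}, {"dx": 0, "dy": 0, "dz": 0, "roll": 0, "jaw": 1}, {"dx": 0, "dy": 0, "dz": 0, "roll": 0, "jaw": 1}, {"dx": 0, "dy": 0, "dz": 0, "roll": 0, "jaw": -1}, {"dx": 0, "dy": 0, "dz": 0, "roll": 0, "jaw": -1}, {"dx": 0, "dy": 0, "dz": 0, "roll": 0, "jaw": -1}, {"dx": 0, "dy": 0, "dz": 0, "roll": 0, "jaw": -1}, {"dx": 0, "dy": 0, "dz": 0, "roll": 0, "jaw": -1}, {"dx": 0, "dy": 0, "dz": 0, "roll": 0, "jaw": -1}, {"dx": 0, "dy": 0, "dz": 0, "roll": 0, "jaw": -1}, {"dx": 0, "dy": 0, "dz": 0, "roll": 0, "jaw": -1}, {"dx": 0, "dy": 0, "dz": 0, "roll": 0, "jaw": -1}], force=4)

```text
time_s: 36.12
ee_pos: [0.5575, 0.0184, 0.2245]
eef_rot: [3.142, 0.0, -0.228]
force: [0.0, 1.0, -0.2]
grip_width: 0.0864
grip_force: 0.0
```

Request:
send_rows(rows=[{"dx": 0, "dy": 0, "dz": -10, "roll": 0, "jaw": -1}, {"dx": 0, "dy": 0, "dz": -15, "roll": 0, "jaw": -1}, {"dx": 0, "dy": 0, "dz": -15, "roll": 0, "jaw": -1}, {"dx": 0, "dy": 0, "dz": -15, "roll": 0, "jaw": -1}, {"dx": 0, "dy": 0, "dz": 0, "roll": 0, "jaw": -1}, {"dx": 0, "dy": 0, "dz": 0, "roll": 0, "jaw": -1}, {"dx": 0, "dy": 0, "dz": 0, "roll": 0, "jaw": -1}, {"dx": 0, "dy": 0, "dz": 0, "roll": 0, "jaw": -1}, {"dx": 0, "dy": 0, "dz": 0, "roll": 0, "jaw": -1}, {"dx": 0, "dy": 0, "dz": 0, "roll": 0, "jaw": -1}, {"dx": 0, "dy": 0, "dz": 0, "roll": 0, "jaw": -1}, {"dx": 0, "dy": 0, "dz": 0, "roll": 0, "jaw": -1}])

```text
time_s: 37.12
ee_pos: [0.5575, 0.0184, 0.2794]
eef_rot: [3.142, 0.0, -0.228]
force: [0.3, 0.2, -0.2]
grip_width: 0.0934
grip_force: 0.0
```

Request:
send_rows(rows=[{"dx": 0, "dy": 0, "dz": 0, "roll": 0, "jaw": -1}, {"dx": 0, "dy": 0, "dz": 0, "roll": 0, "jaw": -1}, {"dx": 0, "dy": 0, "dz": 0, "roll": 0, "jaw": -1}, {"dx": 0, "dy": 0, "dz": 0, "roll": 0, "jaw": -1}, {"dx": 0, "dy": 0, "dz": 0, "roll": 0, "jaw": -1}, {"dx": 0, "dy": 0, "dz": 0, "roll": 0, "jaw": -1}, {"dx": 0, "dy": 0, "dz": 0, "roll": 0, "jaw": -1}, {"dx": 0, "dy": 0, "dz": 0, "roll": 0, "jaw": -1}, {"dx": 0, "dy": 0, "dz": 0, "roll": 0, "jaw": -1}, {"dx": 0, "dy": 0, "dz": 0, "roll": 0, "jaw": -1}, {"dx": 0, "dy": 0, "dz": 0, "roll": 0, "jaw": -1}, {"dx": 0, "dy": 0, "dz": 0, "roll": 0, "jaw": -1}])

```text
time_s: 38.12
ee_pos: [0.5575, 0.0184, 0.2796]
eef_rot: [-3.142, -0.0, -0.228]
force: [-0.4, -1.3, 0.2]
grip_width: 0.0937
grip_force: 0.0
```

```bash
python3 f.py; python3 - <<'E'
from h import *
scene('5.png')
E
python3 f.py
python3 -c "
import cv2;i=cv2.imread('pics/side5.png');cv2.imwrite('pics/s5c.png',cv2.resize(i[120:330,220:460],None,fx=3,fy=2.8,interpolation=cv2.INTER_CUBIC))"
```

```text
38.12 [0.5575 0.0184 0.2796] [-3.142 -0.    -0.228] [-0.4 -1.3  0.2] 0.09372270499400834 0.0 [-0.03  0.27  1.38  0.    1.48  1.77]
[ 0.    0.17 -0.01]
prong arm z 0.2114136450204887 150
top
 caps
 orange
 px [297. 256.] n 96 mean [0.546 0.021 0.274] zmax 0.391 rect mm [547.  21.] [46. 29.] 5.6
 yellow
 px [311. 165.] n 1194 mean [ 0.697 -0.012  0.344] zmax 0.376 rect mm [692. -11.] [64. 52.] 76.5
side
 caps
 px [241.   6.] n 100 mean [0.416 1.12  0.37 ] zmax 0.392 rect mm [ 417. 1122.] [38. 31.] 3.7
 px [283. 228.] n 280 mean [0.51  0.077 0.111] zmax 0.116 rect mm [510.  81.] [49. 47.] 86.8
 px [335. 231.] n 277 mean [0.633 0.05  0.115] zmax 0.119 rect mm [634.  56.] [51. 44.] 82.2
 px [277. 257.] n 331 mean [ 0.488 -0.024  0.112] zmax 0.117 rect mm [488.   2.] [95. 46.] 87.0
 orange
 px [305. 201.] n 198 mean [0.555 0.007 0.243] zmax 0.261 rect mm [550.   2.] [60. 27.] 69.1
 yellow
 px [373. 169.] n 617 mean [ 0.687 -0.017  0.33 ] zmax 0.379 rect mm [686. -22.] [86. 56.] 78.0
38.27 [0.5575 0.0184 0.2796] [-3.142 -0.    -0.228] [ 0.7 -0.4 -0.3] 0.09403399315862034 0.0 [-0.03  0.27  1.38  0.    1.48  1.77]
[-0.03  0.14 -0.01]
prong arm z 0.2111057617204105 150
```

View pics/s5c.png

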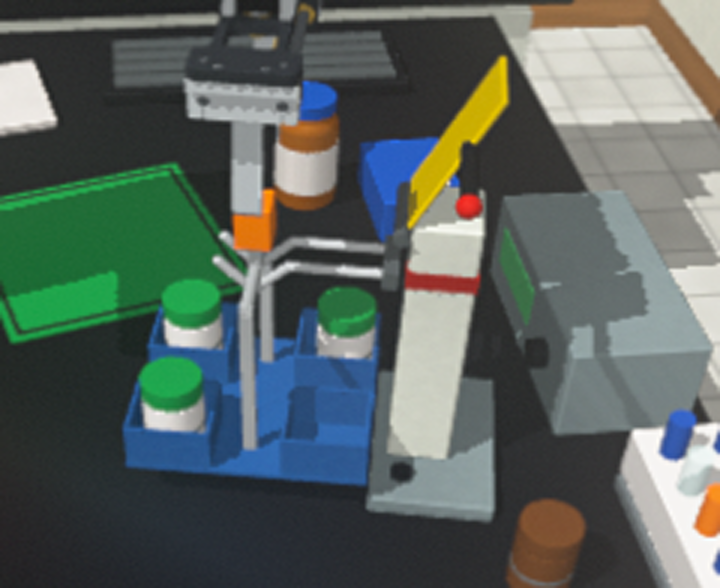

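The crop shows the carrier hanging free on the prongs at (262,262), level and clear of the bench, with all three vessels seated and the guard open. Rest two more seconds.

Request:
send_rows(rows=[{"dx": 0, "dy": 0, "dz": 0, "roll": 0, "jaw": -1}, {"dx": 0, "dy": 0, "dz": 0, "roll": 0, "jaw": -1}, {"dx": 0, "dy": 0, "dz": 0, "roll": 0, "jaw": -1}, {"dx": 0, "dy": 0, "dz": 0, "roll": 0, "jaw": -1}, {"dx": 0, "dy": 0, "dz": 0, "roll": 0, "jaw": -1}, {"dx": 0, "dy": 0, "dz": 0, "roll": 0, "jaw": -1}, {"dx": 0, "dy": 0, "dz": 0, "roll": 0, "jaw": -1}, {"dx": 0, "dy": 0, "dz": 0, "roll": 0, "jaw": -1}, {"dx": 0, "dy": 0, "dz": 0, "roll": 0, "jaw": -1}, {"dx": 0, "dy": 0, "dz": 0, "roll": 0, "jaw": -1}, {"dx": 0, "dy": 0, "dz": 0, "roll": 0, "jaw": -1}, {"dx": 0, "dy": 0, "dz": 0, "roll": 0, "jaw": -1}])

```text
time_s: 39.32
ee_pos: [0.5575, 0.0184, 0.2796]
eef_rot: [-3.142, -0.0, -0.228]
force: [-0.4, -0.4, -0.1]
grip_width: 0.0943
grip_force: 0.0
```

Request:
send_rows(rows=[{"dx": 0, "dy": 0, "dz": 0, "roll": 0, "jaw": -1}, {"dx": 0, "dy": 0, "dz": 0, "roll": 0, "jaw": -1}, {"dx": 0, "dy": 0, "dz": 0, "roll": 0, "jaw": -1}, {"dx": 0, "dy": 0, "dz": 0, "roll": 0, "jaw": -1}, {"dx": 0, "dy": 0, "dz": 0, "roll": 0, "jaw": -1}, {"dx": 0, "dy": 0, "dz": 0, "roll": 0, "jaw": -1}, {"dx": 0, "dy": 0, "dz": 0, "roll": 0, "jaw": -1}, {"dx": 0, "dy": 0, "dz": 0, "roll": 0, "jaw": -1}, {"dx": 0, "dy": 0, "dz": 0, "roll": 0, "jaw": -1}, {"dx": 0, "dy": 0, "dz": 0, "roll": 0, "jaw": -1}, {"dx": 0, "dy": 0, "dz": 0, "roll": 0, "jaw": -1}, {"dx": 0, "dy": 0, "dz": 0, "roll": 0, "jaw": -1}])

```text
time_s: 40.32
ee_pos: [0.5575, 0.0184, 0.2795]
eef_rot: [3.142, 0.0, -0.228]
force: [-1.2, 0.7, -0.8]
grip_width: 0.0938
grip_force: 0.0
```

Request:
send_rows(rows=[{"dx": -1, "dy": 0, "dz": 15, "roll": 0, "jaw": -1}, {"dx": -1, "dy": 0, "dz": 15, "roll": 0, "jaw": -1}, {"dx": 0, "dy": 0, "dz": 15, "roll": 0, "jaw": -1}, {"dx": 0, "dy": 0, "dz": 9, "roll": 0, "jaw": -1}, {"dx": 0, "dy": 0, "dz": 0, "roll": 0, "jaw": 1}, {"dx": 0, "dy": 0, "dz": 0, "roll": 0, "jaw": 1}, {"dx": 0, "dy": 0, "dz": 0, "roll": 0, "jaw": 1}, {"dx": 0, "dy": 0, "dz": 0, "roll": 0, "jaw": 1}, {"dx": 0, "dy": 0, "dz": 0, "roll": 0, "jaw": 1}, {"dx": 0, "dy": 0, "dz": 0, "roll": 0, "jaw": 1}, {"dx": 0, "dy": 0, "dz": 0, "roll": 0, "jaw": 1}, {"dx": 0, "dy": 0, "dz": 0, "roll": 0, "jaw": 1}], force=45)

```text
time_s: 41.32
ee_pos: [0.5556, 0.0188, 0.2257]
eef_rot: [3.142, -0.0, -0.228]
force: [-0.3, -0.2, 0.3]
grip_width: 0.0444
grip_force: 0.0
```

Request:
send_rows(rows=[{"dx": 0, "dy": 0, "dz": 0, "roll": 0, "jaw": 1}, {"dx": 0, "dy": 0, "dz": 0, "roll": 0, "jaw": 1}, {"dx": 0, "dy": 0, "dz": 0, "roll": 0, "jaw": 1}, {"dx": 0, "dy": 0, "dz": 0, "roll": 0, "jaw": 1}, {"dx": 0, "dy": 0, "dz": 0, "roll": 0, "jaw": 1}, {"dx": 0, "dy": 0, "dz": 0, "roll": 0, "jaw": 1}, {"dx": 0, "dy": 0, "dz": 0, "roll": 0, "jaw": 1}, {"dx": 0, "dy": 0, "dz": 0, "roll": 0, "jaw": 1}])

```text
time_s: 41.98
ee_pos: [0.5555, 0.0189, 0.2255]
eef_rot: [-3.141, -0.0, -0.228]
force: [0.4, 0.5, 0.5]
grip_width: 0.0298
grip_force: 45.0
```

```bash
python3 f.py
```

```text
41.98 [0.5555 0.0189 0.2255] [-3.141 -0.    -0.228] [0.4 0.5 0.5] 0.029783393248959896 44.97964560985565 [-0.03  0.3   1.48  0.    1.37  1.77]
[0.32 0.   0.03]
prong arm z 0.21124760869689688 147
```

Request:
send_rows(rows=[{"dx": 0, "dy": 0, "dz": -2, "roll": 0, "jaw": 1}, {"dx": 0, "dy": 0, "dz": -3, "roll": 0, "jaw": 1}, {"dx": 0, "dy": 0, "dz": -3, "roll": 0, "jaw": 1}, {"dx": 0, "dy": 0, "dz": -3, "roll": 0, "jaw": 1}, {"dx": 0, "dy": 0, "dz": -3, "roll": 0, "jaw": 1}, {"dx": 0, "dy": 0, "dz": -3, "roll": 0, "jaw": 1}, {"dx": 0, "dy": 0, "dz": -3, "roll": 0, "jaw": 1}, {"dx": 0, "dy": 0, "dz": -3, "roll": 0, "jaw": 1}, {"dx": 0, "dy": 0, "dz": -3, "roll": 0, "jaw": 1}, {"dx": 0, "dy": 0, "dz": -4, "roll": 0, "jaw": 1}, {"dx": 0, "dy": 0, "dz": -6, "roll": 0, "jaw": 1}, {"dx": 0, "dy": 0, "dz": -8, "roll": 0, "jaw": 1}])

```text
time_s: 43.03
ee_pos: [0.5552, 0.0187, 0.2696]
eef_rot: [3.141, 0.001, -0.228]
force: [0.3, 0.0, -6.9]
grip_width: 0.0292
grip_force: 45.0
```

Request:
send_rows(rows=[{"dx": 0, "dy": 0, "dz": -10, "roll": 0, "jaw": 1}, {"dx": 0, "dy": 0, "dz": -10, "roll": 0, "jaw": 1}, {"dx": 0, "dy": 0, "dz": -8, "roll": 0, "jaw": 1}, {"dx": 0, "dy": 0, "dz": -4, "roll": 0, "jaw": 1}, {"dx": 0, "dy": 0, "dz": 0, "roll": 0, "jaw": 1}, {"dx": 0, "dy": 0, "dz": 0, "roll": 0, "jaw": 1}])

```text
time_s: 43.53
ee_pos: [0.5555, 0.0188, 0.3015]
eef_rot: [3.142, 0.0, -0.228]
force: [-1.4, 0.2, -6.1]
grip_width: 0.03
grip_force: 45.0
```

```bash
python3 f.py;python3 -c "
from h import *
scene()"
```

```text
43.53 [0.5555 0.0188 0.3015] [ 3.142  0.    -0.228] [-1.4  0.2 -6.1] 0.029972291957710714 44.9736213684082 [-0.03  0.26  1.35 -0.    1.53  1.77]
[-0.09  0.14  0.02]
prong arm z 0.23647892672306414 162
top
 caps
 orange
 px [295. 253.] n 34 mean [0.539 0.022 0.339] zmax 0.413 rect mm [535.  23.] [25. 15.] 75.5
 yellow
 px [311. 163.] n 1053 mean [ 0.699 -0.012  0.348] zmax 0.377 rect mm [692. -12.] [64. 50.] 77.3
side
 caps
 px [245.   2.] n 34 mean [0.43  1.116 0.384] zmax 0.392 rect mm [ 432. 1117.] [23. 12.] 0.5
 px [282. 203.] n 294 mean [0.509 0.076 0.187] zmax 0.191 rect mm [509.  81.] [49. 49.] 41.7
 px [337. 203.] n 87 mean [0.635 0.059 0.193] zmax 0.195 rect mm [634.  60.] [20. 45.] 76.9
 px [337. 212.] n 86 mean [0.631 0.036 0.184] zmax 0.192 rect mm [633.  39.] [15. 42.] 86.7
 px [275. 232.] n 361 mean [ 0.487 -0.025  0.187] zmax 0.192 rect mm [487. -12.] [46. 63.] 2.1
 orange
 px [310. 169.] n 74 mean [0.564 0.01  0.321] zmax 0.336 rect mm [564.  14.] [31.  9.] 69.9
 yellow
 px [373. 169.] n 616 mean [ 0.687 -0.017  0.33 ] zmax 0.379 rect mm [686. -19.] [81. 56.] 78.8
```

Request:
send_rows(rows=[{"dx": -5, "dy": 0, "dz": 0, "roll": 0, "jaw": 1}, {"dx": -10, "dy": 0, "dz": 0, "roll": 0, "jaw": 1}, {"dx": -16, "dy": 0, "dz": 0, "roll": 0, "jaw": 1}, {"dx": -16, "dy": 0, "dz": 0, "roll": 0, "jaw": 1}, {"dx": -16, "dy": 0, "dz": 0, "roll": 0, "jaw": 1}, {"dx": -16, "dy": 0, "dz": 0, "roll": 0, "jaw": 1}, {"dx": -16, "dy": 0, "dz": 0, "roll": 0, "jaw": 1}, {"dx": -16, "dy": 0, "dz": 0, "roll": 0, "jaw": 1}, {"dx": -12, "dy": 0, "dz": 0, "roll": 0, "jaw": 1}, {"dx": -7, "dy": 0, "dz": 0, "roll": 0, "jaw": 1}, {"dx": 0, "dy": 0, "dz": 0, "roll": 0, "jaw": 1}, {"dx": 0, "dy": 0, "dz": 0, "roll": 0, "jaw": 1}])

```text
time_s: 44.68
ee_pos: [0.429, 0.0481, 0.3017]
eef_rot: [-3.141, -0.001, -0.228]
force: [0.5, -0.2, -6.9]
grip_width: 0.0296
grip_force: 45.0
```

```bash
python3 -c "
from h import *
st();to(.433,.308,.300,-13)"
```

```text
44.68 [0.429  0.0481 0.3017] [-3.141e+00 -1.000e-03 -2.280e-01] [ 0.5 -0.2 -6.9] 0.02962390986855607 44.976850748062134 [ 0.03 -0.03  1.67 -0.    1.5   1.83]
to go [ -54.8 -254.1    1.7] norm 260 roll -0.0
```

Request:
send_rows(rows=[{"dx": -1.1, "dy": -5, "dz": 0, "roll": 0, "jaw": 1}, {"dx": -2.4, "dy": -11, "dz": 0, "roll": 0, "jaw": 1}, {"dx": -4, "dy": -19, "dz": 0, "roll": 0, "jaw": 1}, {"dx": -5, "dy": -23, "dz": 0, "roll": 0, "jaw": 1}, {"dx": -5, "dy": -23, "dz": 0, "roll": 0, "jaw": 1}, {"dx": -5, "dy": -23, "dz": 0, "roll": 0, "jaw": 1}, {"dx": -5, "dy": -23, "dz": 0, "roll": 0, "jaw": 1}, {"dx": -5, "dy": -23, "dz": 0, "roll": 0, "jaw": 1}, {"dx": -5, "dy": -23, "dz": 0, "roll": 0, "jaw": 1}, {"dx": -5, "dy": -23, "dz": 0, "roll": 0, "jaw": 1}, {"dx": -5, "dy": -23, "dz": 0, "roll": 0, "jaw": 1}, {"dx": -4, "dy": -19, "dz": 0, "roll": 0, "jaw": 1}])

```text
time_s: 45.68
ee_pos: [0.4326, 0.2936, 0.3009]
eef_rot: [3.141, 0.001, -0.227]
force: [0.2, 0.3, -6.6]
grip_width: 0.0298
grip_force: 45.0
```

Request:
send_rows(rows=[{"dx": -2.4, "dy": -11, "dz": 0, "roll": 0, "jaw": 1}, {"dx": -1.1, "dy": -5, "dz": 0, "roll": -1, "jaw": 1}, {"dx": 0, "dy": 0, "dz": 0, "roll": -2, "jaw": 1}, {"dx": 0, "dy": 0, "dz": 0, "roll": -3, "jaw": 1}, {"dx": 0, "dy": 0, "dz": 0, "roll": -3, "jaw": 1}, {"dx": 0, "dy": 0, "dz": 0, "roll": -3, "jaw": 1}, {"dx": 0, "dy": 0, "dz": 0, "roll": -2, "jaw": 1}, {"dx": 0, "dy": 0, "dz": 0, "roll": 0, "jaw": 1}, {"dx": 0, "dy": 0, "dz": 0, "roll": 0, "jaw": 1}])

```text
time_s: 46.43
ee_pos: [0.4329, 0.3076, 0.3015]
eef_rot: [3.141, 0.0, 0.015]
force: [-0.7, -0.4, -5.4]
grip_width: 0.0295
grip_force: 45.0
```

```bash
python3 -c "
from h import *
st();to(.433,.308,.189)"
```

```text
46.43 [0.4329 0.3076 0.3015] [3.141 0.    0.015] [-0.7 -0.4 -5.4] 0.029502862970997672 44.976521730422974 [ 0.55  0.2   1.42 -0.    1.52  2.1 ]
to go [  0.2  -0.5 112.5] norm 112 roll None
```

Request:
send_rows(rows=[{"dx": 0, "dy": 0, "dz": 6, "roll": 0, "jaw": 1}, {"dx": 0, "dy": 0, "dz": 14, "roll": 0, "jaw": 1}, {"dx": 0, "dy": 0, "dz": 16, "roll": 0, "jaw": 1}, {"dx": 0, "dy": 0, "dz": 16, "roll": 0, "jaw": 1}, {"dx": 0, "dy": 0, "dz": 16, "roll": 0, "jaw": 1}, {"dx": 0, "dy": 0, "dz": 14, "roll": 0, "jaw": 1}, {"dx": 0, "dy": 0, "dz": 10, "roll": 0, "jaw": 1}, {"dx": 0, "dy": 0, "dz": 6, "roll": 0, "jaw": 1}, {"dx": 0, "dy": 0, "dz": 4, "roll": 0, "jaw": 1}, {"dx": 0, "dy": 0, "dz": 2, "roll": 0, "jaw": 1}, {"dx": 0, "dy": 0, "dz": 2, "roll": 0, "jaw": 1}, {"dx": 0, "dy": 0, "dz": 0, "roll": 0, "jaw": 1}])

```text
time_s: 47.43
ee_pos: [0.4327, 0.3081, 0.1957]
eef_rot: [-3.141, -0.0, 0.017]
force: [-1.4, -0.6, -7.1]
grip_width: 0.0295
grip_force: 45.0
```

Request:
send_rows(rows=[{"dx": 0, "dy": 0, "dz": 2, "roll": 0, "jaw": 1}, {"dx": 0, "dy": 0, "dz": 2, "roll": 0, "jaw": 1}, {"dx": 0, "dy": 0, "dz": 1, "roll": 0, "jaw": 1}, {"dx": 0, "dy": 0, "dz": 0, "roll": 0, "jaw": 1}, {"dx": 0, "dy": 0, "dz": 0, "roll": 0, "jaw": 1}])

```text
time_s: 47.85
ee_pos: [0.4335, 0.3081, 0.192]
eef_rot: [-3.141, -0.003, 0.016]
force: [2.6, -3.2, 5.9]
grip_width: 0.0298
grip_force: 45.0
```

Touched down. Release and rise.

Request:
send_rows(rows=[{"dx": 0, "dy": 0, "dz": 0, "roll": 0, "jaw": 1}, {"dx": 0, "dy": 0, "dz": 0, "roll": 0, "jaw": 1}, {"dx": 0, "dy": 0, "dz": 0, "roll": 0, "jaw": 1}, {"dx": 0, "dy": 0, "dz": 0, "roll": 0, "jaw": -1}, {"dx": 0, "dy": 0, "dz": 0, "roll": 0, "jaw": -1}, {"dx": 0, "dy": 0, "dz": 0, "roll": 0, "jaw": -1}, {"dx": 0, "dy": 0, "dz": 0, "roll": 0, "jaw": -1}, {"dx": 0, "dy": 0, "dz": 0, "roll": 0, "jaw": -1}, {"dx": 0, "dy": 0, "dz": 0, "roll": 0, "jaw": -1}, {"dx": 0, "dy": 0, "dz": 0, "roll": 0, "jaw": -1}, {"dx": 0, "dy": 0, "dz": 0, "roll": 0, "jaw": -1}, {"dx": 0, "dy": 0, "dz": 0, "roll": 0, "jaw": -1}], force=4)

```text
time_s: 48.85
ee_pos: [0.4326, 0.308, 0.1905]
eef_rot: [-3.142, -0.0, 0.017]
force: [-0.0, -0.2, 0.3]
grip_width: 0.0864
grip_force: 0.0
```

Request:
send_rows(rows=[{"dx": 0, "dy": 0, "dz": -10, "roll": 0, "jaw": -1}, {"dx": 0, "dy": 0, "dz": -20, "roll": 0, "jaw": -1}, {"dx": 0, "dy": 0, "dz": -30, "roll": 0, "jaw": -1}, {"dx": 0, "dy": 0, "dz": -30, "roll": 0, "jaw": -1}, {"dx": 0, "dy": 0, "dz": -30, "roll": 0, "jaw": -1}, {"dx": -30, "dy": 0, "dz": 0, "roll": 0, "jaw": -1}, {"dx": -30, "dy": 0, "dz": 0, "roll": 0, "jaw": -1}, {"dx": -30, "dy": 0, "dz": 0, "roll": 0, "jaw": -1}, {"dx": 0, "dy": 0, "dz": 0, "roll": 0, "jaw": -1}, {"dx": 0, "dy": 0, "dz": 0, "roll": 0, "jaw": -1}])

```text
time_s: 49.68
ee_pos: [0.3419, 0.3067, 0.3119]
eef_rot: [-3.14, -0.002, 0.018]
force: [-0.6, -0.2, 0.4]
grip_width: 0.094
grip_force: 0.0
```

```bash
python3 f.py; python3 -c "
from h import *
scene('6.png')"
```

```text
49.68 [0.3419 0.3067 0.3119] [-3.14e+00 -2.00e-03  1.80e-02] [-0.6 -0.2  0.4] 0.09403796549721424 0.0 [0.65 0.03 1.59 0.   1.52 2.2 ]
[-0.04  0.12  0.01]
prong arm z 0.23684980460479904 153
top
 caps
 px [147. 299.] n 378 mean [0.504 0.363 0.078] zmax 0.082 rect mm [505. 365.] [47. 48.] 79.8
 px [195. 354.] n 383 mean [0.38  0.256 0.078] zmax 0.083 rect mm [380. 255.] [47. 45.] 87.9
 px [146. 352.] n 163 mean [0.388 0.351 0.117] zmax 0.432 rect mm [386. 309.] [165.  26.] 87.7
 orange
 px [154. 324.] n 248 mean [0.438 0.305 0.219] zmax 0.225 rect mm [439. 307.] [29. 25.] 88.2
 yellow
 px [310. 173.] n 1705 mean [ 0.689 -0.011  0.326] zmax 0.376 rect mm [689.  -8.] [70. 56.] 77.1
 px [130. 368.] n 38 mean [0.358 0.271 0.442] zmax 0.452 rect mm [358. 271.] [22.  3.] 87.8
side
 caps
 px [242.  13.] n 256 mean [0.416 1.119 0.345] zmax 0.389 rect mm [ 413. 1121.] [26. 49.] 71.8
 px [275. 176.] n 181 mean [0.501 0.357 0.077] zmax 0.083 rect mm [501. 366.] [54. 46.] 83.1
 px [232. 179.] n 179 mean [0.375 0.352 0.077] zmax 0.083 rect mm [375. 357.] [47. 43.] 86.6
 px [232. 200.] n 210 mean [0.379 0.249 0.077] zmax 0.082 rect mm [378. 254.] [49. 46.] 75.3
 orange
 px [250. 147.] n 167 mean [0.438 0.297 0.211] zmax 0.226 rect mm [438. 305.] [35. 25.] 83.7
 yellow
 px [373. 170.] n 617 mean [ 0.687 -0.017  0.33 ] zmax 0.379 rect mm [686. -20.] [87. 55.] 79.1
```

View pics/side6.png

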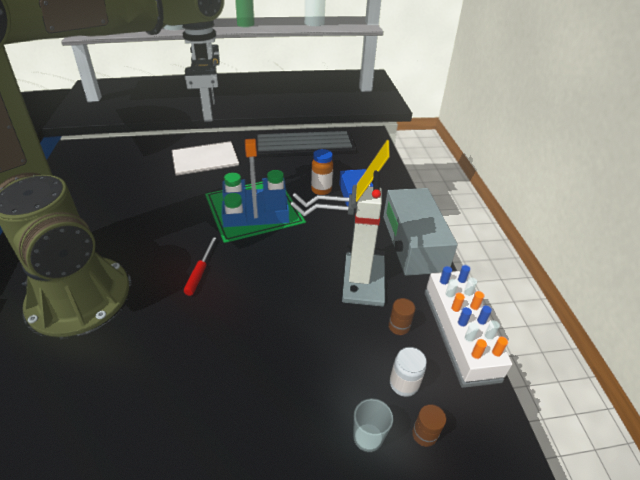

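View pics/top6.png

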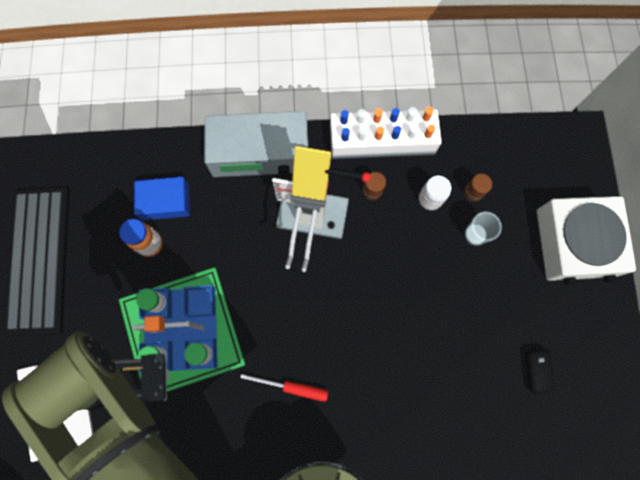

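Both views show the loaded carrier upright on the mat, grip 5 mm from its middle. All three caps are in pockets (z .079), the hook is empty at its top, the guard is open and the bystanders are untouched.

```bash
python3 -c "
from station import *
print(hand_in())"
```

```text
the job is handed in; nothing more can be done
None
```

The job is handed in; no verdict was returned. By my last pictures the loaded carrier, with all three vessels found, was weighed and stands about 5 mm from the mat's middle, the guard is open, the hook is empty, and the beaker, jar and can look unmoved.

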